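# Stack specimen tubes on a V-cradle and chock them with an angle

### The arm

A 7-joint arm with a two-finger parallel gripper is mounted at the origin on the work surface. World frame = base frame: x ahead of the robot, y to its left, z up, the work surface at z = 0. Lengths are in m, angles in degrees, forces in N, time in s.
With the tool pointing down it reaches from about 0.425 to 0.95 m from the base axis. Payload 4.7 kg.
Tool frame: the origin (TCP) lies between the finger pads; the fingertips stand 14 mm ahead of it and the grasp point (between the pads) lies 5 mm behind it (tip_extent is the distance from the TCP to the fingertips, in m); z points along the fingers, y is the line along which they close (so a half turn about z gives the same grasp; the last joint's range is limited). The gripper opens to 87 mm and grips with 3 to 60 N. Pads are 19 mm wide; open, the fingers measure 117 mm over their backs; the gripper's body (75 mm by 190 mm) begins 51 mm behind the grasp point.
Start: joints at [69.047, 26.849, -2.785, 87.806, 1.381, 65.374, -4.715], TCP at [0.223, -0.637, 0.213] pointing down, gripper open.
Joint ranges: [-148.3, 148.3], [-19.14, 114.17], [-79.39, 73.82], [5.75, 140.21], [-59.74, 239.74], [12.07, 113.84], [-152.46, 152.46]. Speed limits (degrees/s): [147.25, 147.25, 180, 180, 180, 180, 180].

### API

Orientations are given as [roll, pitch, yaw] about the fixed x, y, z axes, in that order (R = Rz(yaw) Ry(pitch) Rx(roll)).
In Python, from workcell import * gives the robot as it stands. The module is installed in compiled form; this text tells all that it offers.
- The arm moves only by the tool carry_out, never from a script. Its argument "rows" is a list of rows, each an object with "travel": the shift along the tool's x, y, z in cm, a list of three; "turn": the turn about the tool's z in rad; "jaw": the closure, from 0 (fully open) to 1 (shut). A call has 1 to 5 rows; each row shifts and turns the commanded pose from where the row before left it, along the tool's axes as they then stand; what a row does not reach is not made up. A row lasts 1/10 s, in which the tool goes at most 50 mm and 8.59 degrees, less where a joint would pass 70% of its speed; a pose out of reach is approached as far as the arm can. A call is refused whole if a number of a shift passes 5 or a number of a turn 0.15, either way. A call with a gripper value outside its range is refused whole. The fingers move at their own pace and stop on an object; the grip force is fixed at half the most. Time passes only in rows, so rows that do not move let the fingers close. It gives the time, the measured TCP pose, the force, the opening and the grip force at its end, in the units of the state.
- observe(): the state, without advancing time (a new reading comes with each control period).
- camera(name): name is "side" or "top"; returns the picture (400x640x3 uint8, blue, green, red); there is no depth.
- camera_params(name): a dict with "fx", "fy", "cx", "cy" (pixels), "rvec" (rotation vector, rad) and "tvec" (3), from world to camera coordinates, as OpenCV has them. Camera axes: x right, y down, z forward; pixel columns grow to the right and rows downward; lengths in m; the calibration is good to about 2 mm. A picture is of the moment at which its call begins. camera_params takes no time and is no camera call.
- sign_off(): hands the job in; it is judged then, once.
The state is a dict: "clock": time; "joints": joint angles; "joint_vel": joint speeds; "tau": joint torques, N m; "tool_pos": TCP position; "tool_rot": TCP orientation; "force": force on the tool from outside, world axes, zero at the start; "moment": the same for the moment, N m; "opening": finger opening in m; "grip_force": force on a finger pad.
Only numpy, scipy, OpenCV 4.12 (cv2) and the standard library are available. Lean on these libraries where they do the work, as an engineer would, in place of code of your own. Each camera call takes 0.05 s, during which the arm holds its last target. There are 200 camera calls.

### The job

Take the orange-capped specimen tube from the slanted rack and lay it, gently and without dropping it, on the two cradle rails so that it rests against the white-labelled grey-capped tube already lying there. Then tip the blue angle chock from its short leg over onto its long leg, away from the tubes, and slide it up and press it home against the orange tube with about 8 N, no harder than a doorbell, and leave it snug there with the lower tubes tight together. Only then lay the green-capped tube gently in the groove on top of the two, all three parallel and centred across the rails; leave the other bench items alone.

Things in the scene. Friction and masses are not known exactly. Their poses are not given: they have to be found in the camera images.
- cradle: Fixed V-cradle, base 120 x 236 x 8 mm, origin under its middle, z up. Two rails 20 mm wide at x = -34 and +34 mm, open between. Tubes lie along its x across both. The rail tops form a lopsided V, root at y -100, z 26 mm: towards +y a floor rises 4 degrees for 212 mm (a tube laid on it rolls by itself to -y, to the root); towards -y a flank square to the floor, 33 mm high.
- cradle_low (a point): Where the orange tube's centre belongs, in the cradle: touching the grey-capped tube (whose centre is 30 mm nearer the root) on the floor. Axes as the cradle's. In the cradle frame y -56, z 44 mm; the floor is 15 mm below it.
- cradle_top (a point): Where the green tube's centre belongs, in the groove above the other two. Axes as the cradle's. In the cradle frame y -73, z 69 mm.
- cradle_snug (a point): Point on the rail floor where the chock's corner edge lies when snug against the orange tube. Axes as the cradle's. In the cradle frame y -40, z 30 mm.
- rack: Fixed white slant rack, base 130 x 150 mm, origin under its middle, z up. Holds two tubes at y -48 and +48 mm, centres at x 0, z 88 mm, raised 35 degrees from level in its x-z plane, caps up towards +x. Each lies open on top in two 12 mm wide V-saddles 38 mm either side of its centre, lower end on a stop; its middle is free all round to 20 mm below the axis. Lift out square to the tube's axis.
- tube_white_center (a point): Rigid rod, 30 mm diameter, 120 mm long, rounded ends (15 mm radius), about 80 g, same diameter all along. Site at its centre; its x axis runs along the tube towards the cap. Grey cap; lies in the root of the cradle's V from the start.
- tube_orange_center (a point): Rigid rod, 30 mm diameter, 120 mm long, rounded ends (15 mm radius), about 80 g, same diameter all along. Site at its centre; its x axis runs along the tube towards the cap. Orange cap; starts in either place of the rack.
- tube_green_center (a point): Rigid rod, 30 mm diameter, 120 mm long, rounded ends (15 mm radius), about 80 g, same diameter all along. Site at its centre; its x axis runs along the tube towards the cap. Green cap; starts in the other place of the rack.
- chock_heel (a point): Blue steel angle (L section), 100 mm long, legs 56 and 28 mm outside, 6 mm thick, 0.45 kg, loose on the rails. Site at mid-length of the outer corner edge; x along its length (as the cradle's x), z up the 56 mm leg, -y along the 28 mm leg. At the start it stands on the short leg, which points to the tubes (cradle -y), corner edge about 128 mm from the grey-capped tube's centre.
- chock_toe (a point): Outer edge of the chock's short leg, mid-length, 28 mm from the corner edge. If the long leg is pushed over to cradle +y by some 22 degrees, it falls about the corner edge onto the long leg; the short leg then stands up, outer face to the tubes, this edge on top. Slide it by the inside of the short leg, 10 to 15 mm above the floor (higher it rocks). Sliding takes 3 to 6 N.
- jar_at (a point): Bystander, not to be moved: small specimen jar with yellow lid, 44 mm across, 60 mm tall; point at its centre.
- timer_at (a point): Bystander, not to be moved: red bench timer, 50 x 60 x 22 mm; point at its centre.
- reagent_at (a point): Bystander, not to be moved: clear glass bottle with blue cap, 70 mm across, 100 mm tall; point at its centre.
- amber_at (a point): Bystander, not to be moved: amber bottle with black cap, 60 mm across, 95 mm tall; point at its centre.
- tipbox_at (a point): Bystander, not to be moved: blue pipette-tip box, 85 x 120 x 60 mm; point at its centre.
- beaker_at (a point): Bystander, not to be moved: white beaker, 70 mm across, 85 mm tall; point at its centre.
Things that resemble listed ones, but are neither listed nor needed, are in the scene too. Of the things that look like the part that bears chock_heel, the middle-sized one is meant.

How it is judged (in metres and radians):
On the way, in this order (a step that is already met when the one before it is completed fails the run):
1. orange tube lies released on the rails against the grey-capped tube, centred within 20 mm and parallel (x of tube_orange_center in the frame of cradle between -0.02 and 0.02 m and angle between the x axis of tube_orange_center and the x axis of cradle, either way round below 0.12 rad and y of tube_orange_center in the frame of cradle between -0.0604 and -0.054 m and z of tube_orange_center in the frame of cradle between 0.04 and 0.048 m and contact force between the fingers and tube_orange below 0.1 N), for 0.2 s.
2. chock lies on its long leg and is pressed (over 1.5 N) on the orange tube, lower tubes touching, green tube not yet on the stack (x of tube_orange_center in the frame of cradle between -0.02 and 0.02 m and angle between the x axis of each of tube_orange_center, chock_heel and the x axis of cradle, either way round below 0.12 rad and y of tube_orange_center in the frame of cradle between -0.0604 and -0.054 m and z of tube_orange_center in the frame of cradle between 0.04 and 0.048 m and angle between chock_heel's own z axis and vertical between 1.37 and 1.63 rad and z of chock_toe in the frame of cradle above 0.05 m and z of chock_heel in the frame of cradle below 0.036 m and y of chock_heel in the frame of cradle between -0.0453 and -0.038 m and x of chock_heel in the frame of cradle between -0.02 and 0.02 m and contact force between chock and tube_orange above 1.5 N and distance between tube_green_center and tube_orange_center above 0.08 m), for 0.1 s.
At the end, for the whole second after the job is handed in: Parallel (0.12 rad) and centred on the rails (20 mm): grey-capped and orange tubes touching on the floor (2 mm), chock on its long leg, short leg up and snug to the orange tube (2 mm), green tube in the groove on top (5 mm); all released and still (x of tube_white_center in the frame of cradle between -0.02 and 0.02 m and angle between the x axis of each of tube_white_center, tube_orange_center, tube_green_center, chock_heel and the x axis of cradle, either way round below 0.12 rad and y of tube_white_center in the frame of cradle between -0.0887 and -0.0837 m and z of tube_white_center in the frame of cradle between 0.0384 and 0.0454 m and x of tube_orange_center in the frame of cradle between -0.02 and 0.02 m and y of tube_orange_center in the frame of cradle between -0.0604 and -0.054 m and z of tube_orange_center in the frame of cradle between 0.04 and 0.048 m and x of tube_green_center in the frame of cradle between -0.02 and 0.02 m and y of tube_green_center in the frame of cradle between -0.0779 and -0.0679 m and z of tube_green_center in the frame of cradle between 0.0648 and 0.0728 m and angle between chock_heel's own z axis and vertical between 1.37 and 1.63 rad and z of chock_toe in the frame of cradle above 0.05 m and z of chock_heel in the frame of cradle below 0.036 m and y of chock_heel in the frame of cradle between -0.0453 and -0.038 m and x of chock_heel in the frame of cradle between -0.02 and 0.02 m).
It fails at once if a tube dropped (over 0.5 m/s while out of the fingers) ((linear speed of tube_orange above 0.5 m/s and contact force between the fingers and tube_orange below 0.1 N) or (linear speed of tube_green above 0.5 m/s and contact force between the fingers and tube_green below 0.1 N)).
It fails at once if a tube struck hard on the cradle or the stack (over 45 N) (contact force between any of tube_orange, tube_green and cradle above 45 N or contact force between tube_green and tube_orange above 45 N or contact force between tube_green and tube_white above 45 N).
It fails at once if the chock forced against the orange tube (over 30 N) (contact force between chock and tube_orange above 30 N).
It fails at once if another bench item moved by more than 30 mm (distance of any of jar_at, timer_at, reagent_at, amber_at, tipbox_at, beaker_at from where it was at the start of the episode above 0.03 m).
It also fails if it takes over 72 s, if anything falls off the work surface, if the arm or the gripper's body presses on something with over 40 N, if the wrist force passes 120 N, or if a joint passes its speed limit or range.

## Working session

There is one attempt and no reset: what is moved stays moved. The work goes in short steps, Python scripts to look and compute and a tool call to move; the robot and the scene stay as the last step left them, time stands still between calls to the robot, and variables do not carry over. Pictures are saved under pics/ and viewed, at most 10 in all, crops included, and the job is handed in when it is done.

Besides the shell and the picture viewer there is one more tool, called by a JSON object that holds its "name" and its "arguments". carry_out: Moves the arm, as the interface text tells. Its arguments: {"type":"object","properties":{"rows":{"type":"array"}},"required":["rows"]}

```bash
mkdir -p pics
python3 - <<'E'
from workcell import *
import cv2
for n in("side","top"):
    im=camera(n); cv2.imwrite(f"pics/{n}0.png",im); print(n,{k:[round(float(x),4) for x in v] if hasattr(v,'__len__') else v for k,v in camera_params(n).items()})
print(observe())
E
```

```text
side {'fx': 373.47432002683877, 'fy': 373.47432002683877, 'cx': 322.16939623810725, 'cy': 201.667004416525, 'rvec': [0.7172, -2.5444, 1.2393], 'tvec': [0.4643, 0.2396, 0.8907]}
top {'fx': 439.7865073919218, 'fy': 439.7865073919218, 'cx': 316.36269097818723, 'cy': 200.25740242881315, 'rvec': [2.1861, -2.1658, 0.071], 'tvec': [-0.0048, 0.5485, 1.4317]}
{'clock': 0.1, 'joints': array([69.04927079, 26.89345571, -2.78360477, 87.86378098,  1.3818429 ,
       65.37589728, -4.71691842]), 'joint_vel': array([ 0.00618992, -0.06820513, -0.03162767, -0.30285582, -0.04063038,
        0.03514539, -0.0607318 ]), 'tau': array([ 8.44788228e-04, -5.09166563e+01, -8.12162762e-02, -2.36828202e+01,
       -6.15079491e-02,  3.44459654e-02,  6.35258425e-05]), 'tool_pos': array([ 0.22286541, -0.63658218,  0.21201818]), 'tool_rot': array([-1.79900557e+02,  4.62757968e-03,  1.92948099e+01]), 'force': array([0.06403742, 0.205826  , 0.04645234]), 'moment': array([0.04181618, 0.01626069, 0.01331765]), 'grip_force': 0.0, 'opening': 0.08738257000102197}
```

View pics/side0.png

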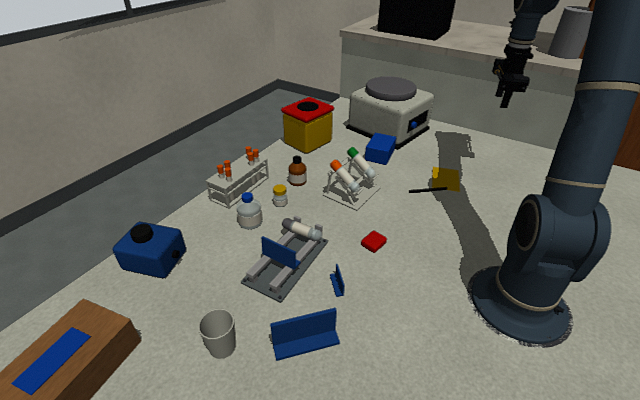

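View pics/top0.png

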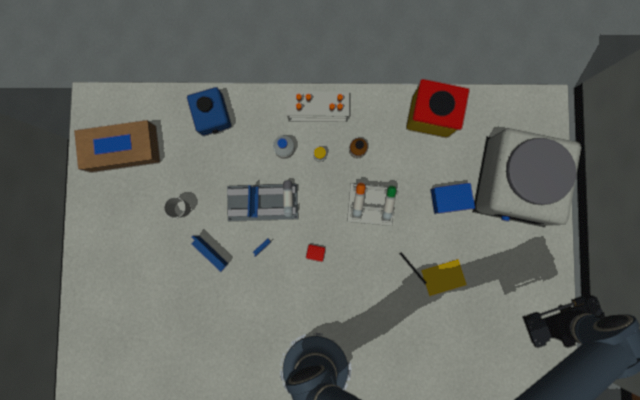

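Run:
```python
import cv2
t=cv2.imread("pics/top0.png")[172:230,220:404]; s=cv2.imread("pics/side0.png")[140:300,235:395]
cv2.imwrite("pics/t1.png",cv2.resize(t,None,fx=4.3,fy=4.3,interpolation=2))
cv2.imwrite("pics/s1.png",cv2.resize(s,None,fx=3.75,fy=3.75,interpolation=2))
```

```text
(no output)
```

View pics/t1.png

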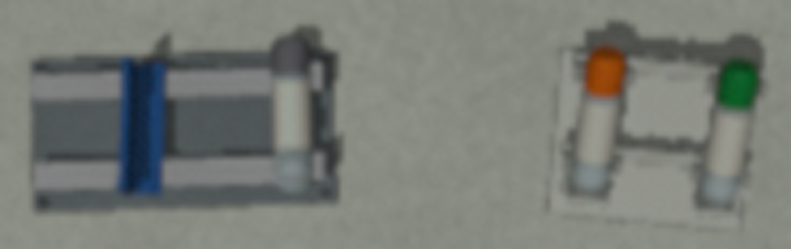

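View pics/s1.png

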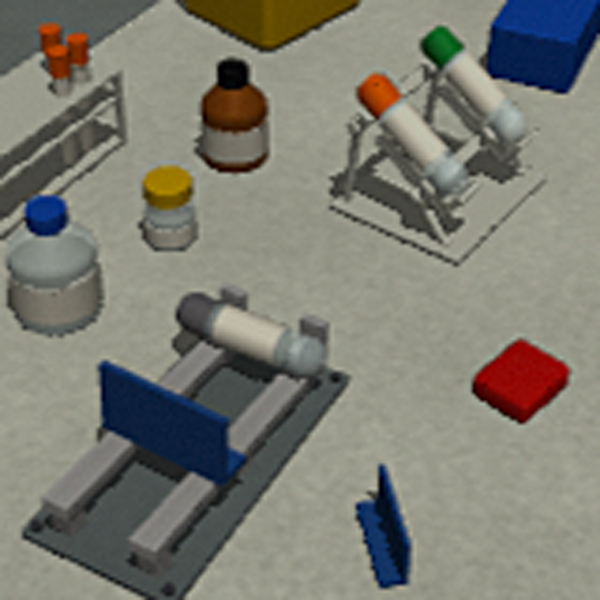

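```bash
cat > h.py <<'E'
from workcell import *
import numpy as np, cv2
from scipy.optimize import least_squares
from scipy.spatial.transform import Rotation as R
CP={n:camera_params(n) for n in("side","top")}
def proj(n,P):
    p=CP[n];K=np.array([[p["fx"],0,p["cx"]],[0,p["fy"],p["cy"]],[0,0,1.]])
    return cv2.projectPoints(np.atleast_2d(np.array(P,float)),np.array(p["rvec"],float),np.array(p["tvec"],float),K,None)[0][:,0]
def pose(q,P):
    c,s=np.cos(q[2]),np.sin(q[2]);P=np.atleast_2d(np.array(P,float))
    return np.c_[q[0]+c*P[:,0]-s*P[:,1],q[1]+s*P[:,0]+c*P[:,1],P[:,2]]
T=lambda u,v:(u/4.3+220-.4,v/4.3+172-.4)
S=lambda u,v:(u/3.75+235-.4,v/3.75+140-.4)
def fit(obs,q0):
    f=lambda q:np.concatenate([(proj(n,pose(q,P))[0]-px) for n,P,px in obs])
    r=least_squares(f,q0,loss="soft_l1");return r.x,np.round(f(r.x).reshape(-1,2),1)
E
cat > f.py <<'E'
from h import *
for n in CP:
    p=CP[n];Rm=cv2.Rodrigues(np.array(p["rvec"]))[0];print(n,-Rm.T@np.array(p["tvec"]))
a=np.radians(35);c35,s35=.045*np.cos(a),.045*np.sin(a)
cr=[("top",(.06,.118,.008),T(33,58)),("top",(-.06,.118,.008),T(35,208)),("top",(-.06,-.118,.008),T(337,200)),
("side",(.06,.118,.004),S(25,535)),("side",(-.06,.118,.004),S(178,600)),("side",(-.06,-.118,.008),S(348,378))]
wt=[("top",(.045,-.0862,.0419),T(289,52)),("top",(-.045,-.0862,.0419),T(291,178)),("side",(.045,-.0862,.0419),S(195,313)),("side",(-.045,-.0862,.0419),S(305,355))]
q,r=fit(cr,[.5,.1,0]);print("cradle",q,r.tolist())
q,r=fit(cr+wt,[.5,.1,0]);print("cradle+w",q,r.tolist());qc=q
# chock
a4=np.radians(4)
def fl(y,h,d=0): return
for L in (.05,):
    y=-.0862+.128; z=.026+(y+.1)*np.tan(a4)
    d=np.array([0,y,z]);up=np.array([0,-np.sin(a4),np.cos(a4)]);fw=np.array([0,-np.cos(a4),-np.sin(a4)])
    pts=[d+.056*up+[L,0,0],d+.056*up-[L,0,0]]
    ob=[("side",pts[0],S(100,362)),("side",pts[1],S(228,435)),("top",d+.028*fw+[L,0,0],T(165,62)),("top",d+.028*fw-[L,0,0],T(160,192)),("top",pts[0],T(121,60)),("top",pts[1],T(121,192))]
    q,r=fit(ob,qc);print("chock rel cradlepose",q,r.tolist()); h=pose(q,d)[0];print("heel",h,np.degrees(q[2]))
rk=[("top",(-.065,.075,.0),T(548,212)),("top",(-.065,-.075,.0),T(742,227)),("top",(.065,.075,.0),T(560,48)),
("side",(.065,.075,.0),S(330,207)),("side",(-.065,.075,.0),S(457,263)),("side",(-.065,-.075,.0),S(545,180))]
tb=[]
for y,A in((.048,[(606,68),(589,177),(377,94),(447,176)]),(-.048,[(738,80),(718,188),(442,46),(508,123)])):
    U=(c35,y,.088+s35);D=(-c35,y,.088-s35)
    tb+=[("top",U,T(*A[0])),("top",D,T(*A[1])),("side",U,S(*A[2])),("side",D,S(*A[3]))]
q,r=fit(rk,[.5,-.1,0]);print("rack base",q,r.tolist())
q,r=fit(tb,[.5,-.1,0]);print("rack tubes",q,r.tolist())
q,r=fit(rk+tb,[.5,-.1,0]);print("rack all",q,r.tolist());
print("tubes",pose(q,[[0,.048,.088],[0,-.048,.088]]),"low,top",pose(qc,[[0,-.056,.044],[0,-.073,.069],[0,-.04,.03]]))
E
python3 f.py
```

```text
side [0.12214456 0.71670998 0.73331796]
top [ 0.43609805 -0.01809636  1.46979033]
cradle [0.54295119 0.17945296 0.05071072] [[-0.2, 0.3], [0.2, 1.2], [0.7, 0.1], [-0.8, -0.6], [-0.7, 1.4], [0.3, -1.8]]
cradle+w [0.5450301  0.18011385 0.06275464] [[-0.6, 0.1], [0.2, 1.0], [0.8, -0.9], [-1.3, -0.4], [-0.9, 1.2], [-0.8, -2.2], [0.1, 1.5], [0.9, -0.3], [1.4, 0.8], [0.6, 0.2]]
chock rel cradlepose [ 0.53965664  0.17828965 -0.00062263] [[-0.2, 0.7], [-0.9, -3.2], [0.1, 1.0], [0.7, 1.1], [0.1, -0.6], [-0.6, 0.3]]
heel [0.53968266 0.22008964 0.03591562] -0.03567405056030554
rack base [ 0.54053658 -0.18291079 -0.07279457] [[0.3, 0.2], [0.1, 0.5], [0.5, -0.2], [-0.6, 0.4], [-0.0, 0.6], [-0.3, -0.3]]
rack tubes [ 0.5404314  -0.18156187 -0.0924644 ] [[-0.0, 0.3], [0.3, -0.6], [-0.3, 0.0], [0.2, 0.4], [0.2, 0.6], [0.3, -0.1], [-0.6, 0.1], [-0.0, 0.6]]
rack all [ 0.54043029 -0.18221861 -0.07819584] [[-0.0, 0.1], [-0.2, 0.6], [0.4, -0.3], [-0.7, 0.5], [-0.3, 0.8], [-0.3, -0.1], [0.0, 0.5], [0.7, -0.3], [-0.1, 0.1], [0.6, 0.3], [0.3, 0.4], [0.7, -0.3], [-0.8, -0.0], [-0.0, 0.4]]
tubes [[ 0.54417986 -0.13436528  0.088     ]
 [ 0.53668071 -0.23007193  0.088     ]] low,top [[0.54854206 0.12422408 0.044     ]
 [0.54960818 0.10725755 0.069     ]
 [0.54753864 0.14019259 0.03      ]]
```

```bash
cat > ov.py <<'E'
from h import *
import sys
def ov(n,im,q,qk,box,k):
    x0,y0,x1,y1=box
    im=cv2.resize(im[y0:y1,x0:x1],None,fx=k,fy=k,interpolation=2)
    def line(q,P,col,cl=False):
        p=proj(n,pose(q,P)); p=((p+.5-[x0,y0])*k).astype(int)
        cv2.polylines(im,[p.reshape(-1,1,2)],cl,col,1,cv2.LINE_AA)
    line(q,[(.06,.118,.008),(-.06,.118,.008),(-.06,-.118,.008),(.06,-.118,.008)],(0,255,255),True)
    for c in(-.034,.034):
        for e in(-.01,.01): line(q,[(c+e,-.1,.026),(c+e,.1115,.0408)],(0,0,255))
    a=np.radians(4)
    if qk is not None:
        d=np.array([0,.0418,.0359]);u=d+.056*np.array([0,-np.sin(a),np.cos(a)]);f=d+.028*np.array([0,-np.cos(a),-np.sin(a)]);L=np.array([.05,0,0])
        line(qk,[u+L,u-L,d-L,f-L,f+L,d+L],(0,255,0),True)
    return im
if __name__=="__main__":
    q=[.5435,.1795,.045]
    a=ov("top",cv2.imread("pics/top0.png"),q,[.542,.178,.02],(220,172,305,230),5)
    b=ov("side",cv2.imread("pics/side0.png"),q,[.542,.178,.02],(235,210,335,300),5)
    o=np.zeros((450,925,3),np.uint8);o[:a.shape[0],:425]=a;o[:,425:]=b
    cv2.imwrite("pics/ov0.png",cv2.resize(o,(800,389)))
E
python3 ov.py
```

```text
(no output)
```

View pics/ov0.png

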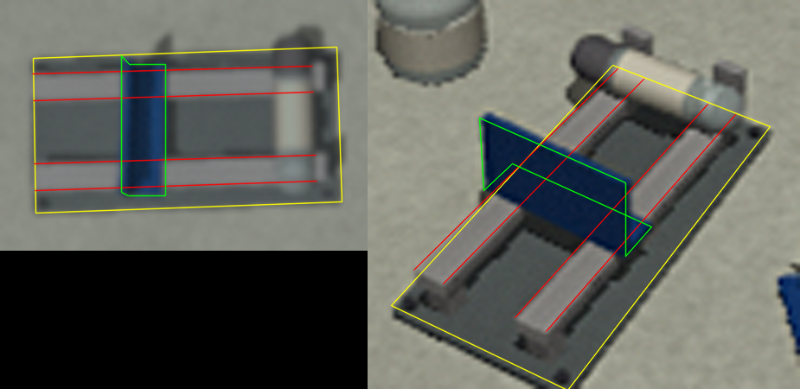

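{"name": "carry_out", "arguments": {"rows": [{"travel":[0,0,-2],"turn":0.15,"jaw":0}]}}

```text
clock: 0.2
tool_pos: [0.2221, -0.6349, 0.2293]
tool_rot: [-179.6, 0.1, 10.5]
force: [0.2, -0.4, 0.6]
opening: 0.0874
grip_force: 0.0
```

{"name": "carry_out", "arguments": {"rows": [{"travel":[0,0,0],"turn":0.14,"jaw":0},{"travel":[0,0,0],"turn":0.123,"jaw":0},{"travel":[2.3,-4.3,0],"turn":0,"jaw":0},{"travel":[2.3,-4.3,0],"turn":0,"jaw":0},{"travel":[2.3,-4.3,0],"turn":0,"jaw":0}]}}

```text
clock: 0.7
tool_pos: [0.3022, -0.512, 0.2323]
tool_rot: [-180.0, 0.0, -4.4]
force: [0.8, 0.1, -0.7]
opening: 0.0868
grip_force: 0.0
```

{"name": "carry_out", "arguments": {"rows": [{"travel":[2.3,-4.3,0],"turn":0,"jaw":0},{"travel":[2.3,-4.3,0],"turn":0,"jaw":0},{"travel":[2.3,-4.3,0],"turn":0,"jaw":0},{"travel":[2.3,-4.3,0],"turn":0,"jaw":0},{"travel":[2.3,-4.3,0],"turn":0,"jaw":0}]}}

```text
clock: 1.2
tool_pos: [0.4333, -0.3062, 0.2328]
tool_rot: [180.0, 0.0, -4.4]
force: [1.8, -0.6, 0.5]
opening: 0.087
grip_force: 0.0
```

{"name": "carry_out", "arguments": {"rows": [{"travel":[2.3,-4.3,0],"turn":0,"jaw":0},{"travel":[2.3,-4.3,0],"turn":0,"jaw":0},{"travel":[0,0,0],"turn":0,"jaw":0}]}}

```text
clock: 1.5
tool_pos: [0.4889, -0.2178, 0.2329]
tool_rot: [-179.8, -0.1, -3.6]
force: [-1.1, 0.4, -0.6]
opening: 0.0869
grip_force: 0.0
```

{"name": "carry_out", "arguments": {"rows": [{"travel":[2.4,-4.4,0],"turn":0,"jaw":0},{"travel":[2.4,-4.4,0],"turn":0.01,"jaw":0},{"travel":[0,0,4],"turn":0,"jaw":0},{"travel":[0,0,3],"turn":0,"jaw":0},{"travel":[0,0,0],"turn":0,"jaw":0}]}}

```text
clock: 2.0
tool_pos: [0.536, -0.1415, 0.1586]
tool_rot: [-179.9, 0.6, -4.9]
force: [-0.7, -0.1, 0.0]
opening: 0.087
grip_force: 0.0
```

Run:
```python
from h import *
print({k:np.round(observe()[k],4).tolist() for k in("tool_pos","tool_rot","joints")})
t=camera("top")[165:235,335:415]; s=camera("side")[130:220,310:400]
o=np.zeros((450,800,3),np.uint8);o[:350,:400]=cv2.resize(t,(400,350),interpolation=2);o[:400,400:]=cv2.resize(s,(400,400),interpolation=2)
cv2.imwrite("pics/r1.png",o)
```

```text
{'tool_pos': [0.536, -0.1415, 0.1586], 'tool_rot': [-179.9398, 0.566, -4.9072], 'joints': [21.2994, 19.8378, -13.6144, 106.8814, 5.6001, 54.4965, -89.7468]}
```

View pics/r1.png

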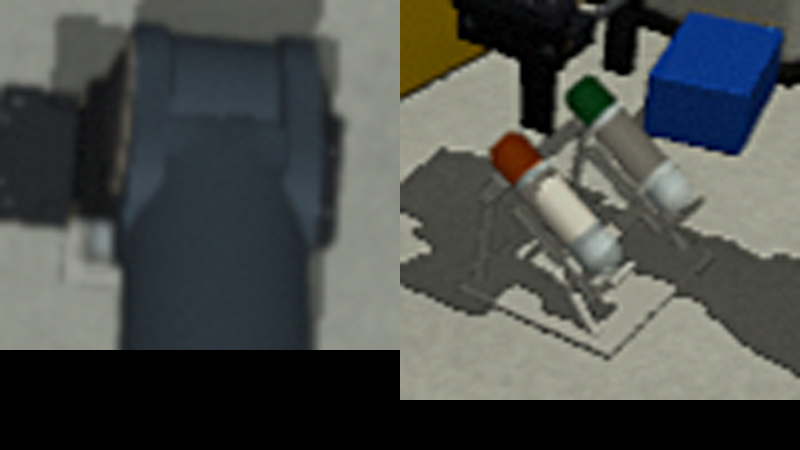

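{"name": "carry_out", "arguments": {"rows": [{"travel":[0,0,0],"turn":0,"jaw":0},{"travel":[0,0,0],"turn":0,"jaw":0}]}}

```text
clock: 2.3
tool_pos: [0.5407, -0.1426, 0.1648]
tool_rot: [180.0, -0.2, -5.0]
force: [-0.5, -0.1, 0.5]
opening: 0.087
grip_force: 0.0
```

{"name": "carry_out", "arguments": {"rows": [{"travel":[0.3,-0.9,2],"turn":0,"jaw":0},{"travel":[0,0,2],"turn":0,"jaw":0},{"travel":[0,0,2],"turn":0,"jaw":0},{"travel":[0,0,1.1],"turn":0,"jaw":0},{"travel":[0,0,0],"turn":0,"jaw":0}]}}

```text
clock: 2.8
tool_pos: [0.5427, -0.1334, 0.0914]
tool_rot: [-180.0, 0.1, -5.0]
force: [0.2, 0.4, 0.3]
opening: 0.0868
grip_force: 0.0
```

{"name": "carry_out", "arguments": {"rows": [{"travel":[0,0,0],"turn":0,"jaw":0},{"travel":[0,0,0],"turn":0,"jaw":0}]}}

```text
clock: 3.0
tool_pos: [0.5444, -0.1335, 0.0932]
tool_rot: [180.0, -0.1, -5.0]
force: [-0.1, -0.2, 0.1]
opening: 0.0875
grip_force: 0.0
```

Now close, gradually.

{"name": "carry_out", "arguments": {"rows": [{"travel":[0,0,0],"turn":0,"jaw":0.5},{"travel":[0,0,0],"turn":0,"jaw":0.6},{"travel":[0,0,0],"turn":0,"jaw":0.65},{"travel":[0,0,0],"turn":0,"jaw":0.7},{"travel":[0,0,0],"turn":0,"jaw":0.8}]}}

```text
clock: 3.5
tool_pos: [0.5434, -0.1332, 0.092]
tool_rot: [180.0, -0.0, -4.9]
force: [-0.4, -0.3, 1.2]
opening: 0.0545
grip_force: 0.0
```

{"name": "carry_out", "arguments": {"rows": [{"travel":[0,0,0],"turn":0,"jaw":1},{"travel":[0,0,0],"turn":0,"jaw":1},{"travel":[0,0,0],"turn":0,"jaw":1}]}}

```text
clock: 3.8
tool_pos: [0.5434, -0.1333, 0.0919]
tool_rot: [180.0, -0.0, -4.9]
force: [-0.4, -0.5, -0.6]
opening: 0.0313
grip_force: 0.0
```

{"name": "carry_out", "arguments": {"rows": [{"travel":[0,0,0],"turn":0,"jaw":1},{"travel":[0,0,0],"turn":0,"jaw":1},{"travel":[0,0,0],"turn":0,"jaw":1}]}}

```text
clock: 4.1
tool_pos: [0.5433, -0.1331, 0.0918]
tool_rot: [-180.0, 0.0, -4.9]
force: [-0.1, 0.3, -1.2]
opening: 0.0222
grip_force: 27.0
```

{"name": "carry_out", "arguments": {"rows": [{"travel":[-0.6,0,-0.8],"turn":0,"jaw":1},{"travel":[-1.1,0,-1.6],"turn":0,"jaw":1},{"travel":[-1.1,0,-1.6],"turn":0,"jaw":1},{"travel":[0,0,-3],"turn":0,"jaw":1},{"travel":[0,0,-2],"turn":0,"jaw":1}]}}

```text
clock: 4.6
tool_pos: [0.5152, -0.1311, 0.1841]
tool_rot: [180.0, -0.1, -5.0]
force: [1.0, -0.7, -0.8]
opening: 0.0222
grip_force: 27.0
```

Run:
```python
from h import *
s=camera("side")[110:200,300:400]
cv2.imwrite("pics/g1.png",cv2.resize(s,(600,540),interpolation=2))
print(proj("side",[observe()["tool_pos"],observe()["tool_pos"]-[0,0,.014]]))
```

```text
[[354.2221953  150.42867571]
 [353.89584335 154.64709007]]
```

View pics/g1.png

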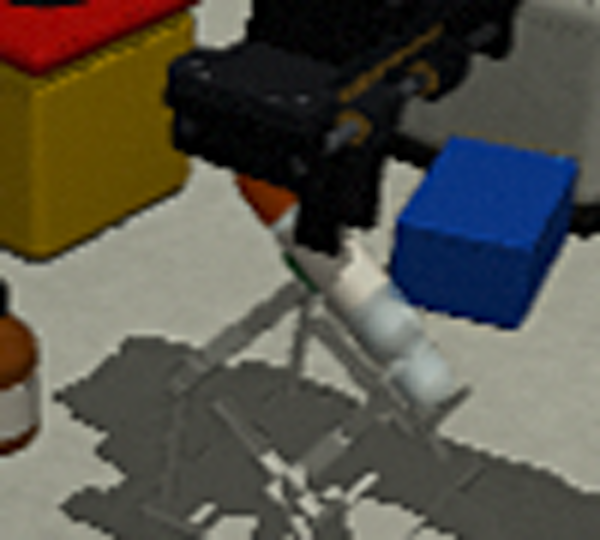

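{"name": "carry_out", "arguments": {"rows": [{"travel":[0.1,-4.4,0],"turn":0,"jaw":1},{"travel":[0.1,-4.4,0],"turn":0,"jaw":1},{"travel":[0.1,-4.4,0],"turn":0,"jaw":1},{"travel":[0,0,4],"turn":0,"jaw":1},{"travel":[0,0,4],"turn":0,"jaw":1}]}}

```text
clock: 5.15
tool_pos: [0.5307, 0.0023, 0.1023]
tool_rot: [-180.0, -0.2, -4.7]
force: [-0.1, -1.1, -2.0]
opening: 0.0218
grip_force: 27.0
```

{"name": "carry_out", "arguments": {"rows": [{"travel":[0,0,2],"turn":0,"jaw":1},{"travel":[0,0,1],"turn":0,"jaw":1},{"travel":[0,0,0],"turn":0,"jaw":1},{"travel":[0,0,0],"turn":0,"jaw":1}]}}

```text
clock: 5.55
tool_pos: [0.5307, 0.0004, 0.0729]
tool_rot: [-180.0, -0.1, -5.0]
force: [0.4, -0.0, -0.1]
opening: 0.022
grip_force: 27.0
```

{"name": "carry_out", "arguments": {"rows": [{"travel":[0,0,0.8],"turn":0,"jaw":1},{"travel":[0,0,0.5],"turn":0,"jaw":1},{"travel":[0,0,0.3],"turn":0,"jaw":1}]}}

```text
clock: 5.85
tool_pos: [0.5298, 0.0003, 0.0558]
tool_rot: [180.0, -0.0, -4.9]
force: [-0.1, 0.4, -0.7]
opening: 0.0221
grip_force: 27.0
```

{"name": "carry_out", "arguments": {"rows": [{"travel":[0,0,0.3],"turn":0,"jaw":1},{"travel":[0,0,0.2],"turn":0,"jaw":1}]}}

```text
clock: 6.05
tool_pos: [0.5298, 0.0004, 0.0507]
tool_rot: [180.0, 0.0, -4.9]
force: [0.5, -0.6, -0.6]
opening: 0.0221
grip_force: 27.0
```

{"name": "carry_out", "arguments": {"rows": [{"travel":[0,0,0.2],"turn":0,"jaw":1},{"travel":[0,0,0.2],"turn":0,"jaw":1}]}}

```text
clock: 6.25
tool_pos: [0.5299, 0.0004, 0.0469]
tool_rot: [180.0, -0.0, -4.9]
force: [0.3, -0.5, -1.6]
opening: 0.0218
grip_force: 27.0
```

{"name": "carry_out", "arguments": {"rows": [{"travel":[0,0,0.3],"turn":0,"jaw":1},{"travel":[0,0,0.2],"turn":0,"jaw":1}]}}

```text
clock: 6.45
tool_pos: [0.5301, 0.0005, 0.0419]
tool_rot: [-180.0, -0.0, -4.9]
force: [-0.7, 0.3, -0.4]
opening: 0.0222
grip_force: 27.1
```

{"name": "carry_out", "arguments": {"rows": [{"travel":[0,0,0.3],"turn":0,"jaw":1},{"travel":[0,0,0.2],"turn":0,"jaw":1}]}}

```text
clock: 6.65
tool_pos: [0.5304, 0.0005, 0.037]
tool_rot: [-180.0, -0.1, -4.9]
force: [1.1, 0.8, 2.3]
opening: 0.0221
grip_force: 27.4
```

{"name": "carry_out", "arguments": {"rows": [{"travel":[0,0,0.2],"turn":0,"jaw":1},{"travel":[0,0,0.2],"turn":0,"jaw":1}]}}

```text
clock: 6.85
tool_pos: [0.5311, 0.0005, 0.0334]
tool_rot: [-180.0, -0.2, -4.9]
force: [2.8, 0.6, 3.1]
opening: 0.0226
grip_force: 27.8
```

{"name": "carry_out", "arguments": {"rows": [{"travel":[0,0,0.3],"turn":0,"jaw":1},{"travel":[0,0,0.3],"turn":0,"jaw":1}]}}

```text
clock: 7.05
tool_pos: [0.5289, 0.0004, 0.0264]
tool_rot: [180.0, 0.1, -4.9]
force: [-0.5, 0.1, 0.8]
opening: 0.0085
grip_force: 0.0
```

{"name": "carry_out", "arguments": {"rows": [{"travel":[0,0,0.3],"turn":0,"jaw":1},{"travel":[0,0,0.2],"turn":0,"jaw":1}]}}

```text
clock: 7.25
tool_pos: [0.5287, 0.0003, 0.0211]
tool_rot: [180.0, 0.1, -4.9]
force: [0.2, -0.2, 0.3]
opening: 0.001
grip_force: 0.0
```

{"name": "carry_out", "arguments": {"rows": [{"travel":[0,0,0.2],"turn":0,"jaw":1},{"travel":[0,0,0.1],"turn":0,"jaw":1},{"travel":[0,0,0],"turn":0,"jaw":1}]}}

```text
clock: 7.55
tool_pos: [0.5289, 0.0005, 0.0205]
tool_rot: [179.9, 0.1, -4.9]
force: [-5.6, -0.1, 18.0]
opening: 0.0002
grip_force: 8.9
```

{"name": "carry_out", "arguments": {"rows": [{"travel":[0,0,-4],"turn":0,"jaw":1},{"travel":[0,0,-4],"turn":0,"jaw":0.3},{"travel":[0,0,-5],"turn":0,"jaw":0},{"travel":[0,0,0],"turn":0,"jaw":0}]}}

```text
clock: 7.95
tool_pos: [0.5343, 0.001, 0.1553]
tool_rot: [-179.9, -0.7, -4.9]
force: [0.9, -0.2, 1.1]
opening: 0.0169
grip_force: 0.0
```

Run:
```python
from h import *
s=camera("side")[140:260,240:400];t=camera("top")[140:260,250:410]
o=np.zeros((600,800,3),np.uint8);o[:,:]=0
o[:300,:400]=cv2.resize(t,(400,300),interpolation=2);o=cv2.resize(s,(800,600),interpolation=2)
o[:225,:300]=cv2.resize(t,(300,225),interpolation=2)
cv2.imwrite("pics/d1.png",o)
```

```text
(no output)
```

View pics/d1.png

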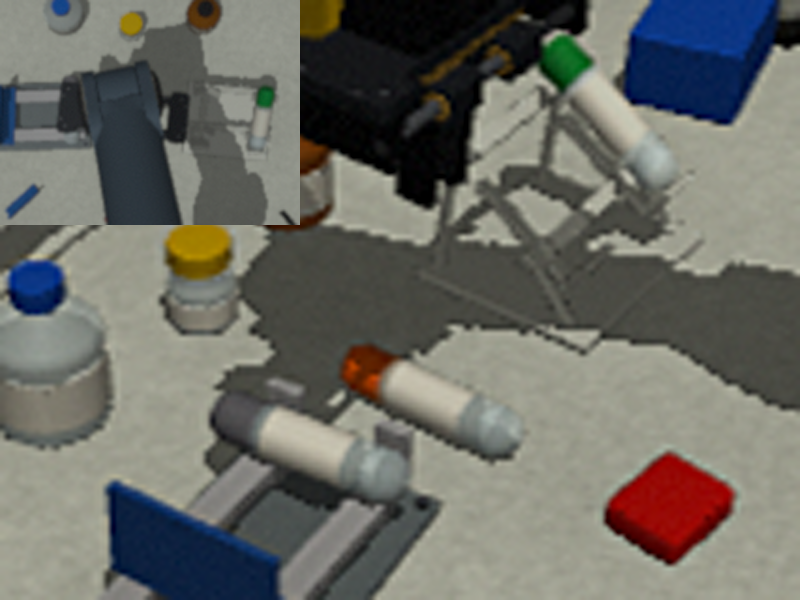

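```bash
cat >> h.py <<'E'
def ray(n,px,z):
    p=CP[n];Rm=cv2.Rodrigues(np.array(p["rvec"],float))[0];C=-Rm.T@np.array(p["tvec"],float)
    d=Rm.T@np.array([(px[0]-p["cx"])/p["fx"],(px[1]-p["cy"])/p["fy"],1]);return (C+d*(z-C[2])/d[2])[:2]
E
python3 - <<'E'
from h import *
S=lambda u,v:(u/5+240-.4,v/5+140-.4)
a=ray("side",S(370,372),.015);b=ray("side",S(495,430),.015);d=a-b
print(a,b,(a+b)/2,np.hypot(*d),np.degrees(np.arctan2(d[1],d[0])))
# check bias w/ grey tube ends
for p in((238,418),(380,472)):print(ray("side",S(*p),.042))
o=observe();print(o["tool_pos"],o["tool_rot"])
E
```

```text
[ 0.57446361 -0.00357424] [0.48611594 0.00204285] [ 0.53028977 -0.0007657 ] 0.08852606086893491 -3.637932033136838
[0.59857043 0.09596167]
[0.50856015 0.09126383]
[5.30271311e-01 3.58916941e-04 1.49964476e-01] [ 1.79991372e+02 -1.38359920e-01 -4.94926629e+00]
```

{"name": "carry_out", "arguments": {"rows": [{"travel":[0,0,4],"turn":0,"jaw":0},{"travel":[0,0,4],"turn":0,"jaw":0},{"travel":[0,0.1,3],"turn":0,"jaw":0},{"travel":[0,0,1.2],"turn":0,"jaw":0},{"travel":[0,0,0],"turn":0,"jaw":0}]}}

```text
clock: 8.55
tool_pos: [0.5274, -0.0006, 0.0244]
tool_rot: [180.0, 0.3, -4.9]
force: [-0.2, 0.7, -0.4]
opening: 0.0645
grip_force: 0.0
```

{"name": "carry_out", "arguments": {"rows": [{"travel":[0,0,0.8],"turn":0,"jaw":0.4},{"travel":[0,0,0.4],"turn":0,"jaw":0.5},{"travel":[0,0,0],"turn":0,"jaw":0.55}]}}

```text
clock: 8.85
tool_pos: [0.53, -0.0006, 0.0153]
tool_rot: [180.0, -0.0, -4.9]
force: [0.0, -0.7, -0.3]
opening: 0.0556
grip_force: 0.0
```

{"name": "carry_out", "arguments": {"rows": [{"travel":[0,0,0],"turn":0,"jaw":0.62},{"travel":[0,0,0],"turn":0,"jaw":0.68},{"travel":[0,0,0],"turn":0,"jaw":0.75},{"travel":[0,0,0],"turn":0,"jaw":1},{"travel":[0,0,0],"turn":0,"jaw":1}]}}

```text
clock: 9.35
tool_pos: [0.5301, -0.0005, 0.0156]
tool_rot: [180.0, -0.0, -4.9]
force: [-3.1, -0.6, 11.1]
opening: 0.0184
grip_force: 24.1
```

{"name": "carry_out", "arguments": {"rows": [{"travel":[0,0,0],"turn":0,"jaw":1},{"travel":[0,0,0],"turn":0,"jaw":1}]}}

```text
clock: 9.55
tool_pos: [0.53, -0.0005, 0.0159]
tool_rot: [180.0, -0.0, -4.9]
force: [-2.4, -0.1, 7.4]
opening: 0.0179
grip_force: 22.6
```

{"name": "carry_out", "arguments": {"rows": [{"travel":[0,0,0],"turn":0,"jaw":0.5},{"travel":[0,0,0],"turn":0,"jaw":0.5},{"travel":[0,0,0],"turn":0,"jaw":0.5},{"travel":[0,0,0.3],"turn":0,"jaw":0.5}]}}

```text
clock: 9.95
tool_pos: [0.53, -0.0005, 0.012]
tool_rot: [-180.0, -0.0, -4.9]
force: [1.3, 0.4, 0.2]
opening: 0.0401
grip_force: 0.0
```

{"name": "carry_out", "arguments": {"rows": [{"travel":[0,0,0.3],"turn":0,"jaw":0.5},{"travel":[0,0,0],"turn":0,"jaw":0.5}]}}

```text
clock: 10.15
tool_pos: [0.5292, -0.0006, 0.0082]
tool_rot: [180.0, 0.1, -4.9]
force: [0.1, 0.2, -0.0]
opening: 0.0428
grip_force: 0.0
```

Run:
```python
from h import *
s=camera("side")[165:255,270:390]
cv2.imwrite("pics/p1.png",cv2.resize(s,(800,600),interpolation=2))
o=observe();print({k:np.round(o[k],4) for k in("tool_pos","force","opening")})
```

```text
{'tool_pos': array([ 0.5294, -0.0006,  0.0085]), 'force': array([ 0.2398,  0.6393, -0.3245]), 'opening': np.float64(0.0432)}
```

View pics/p1.png

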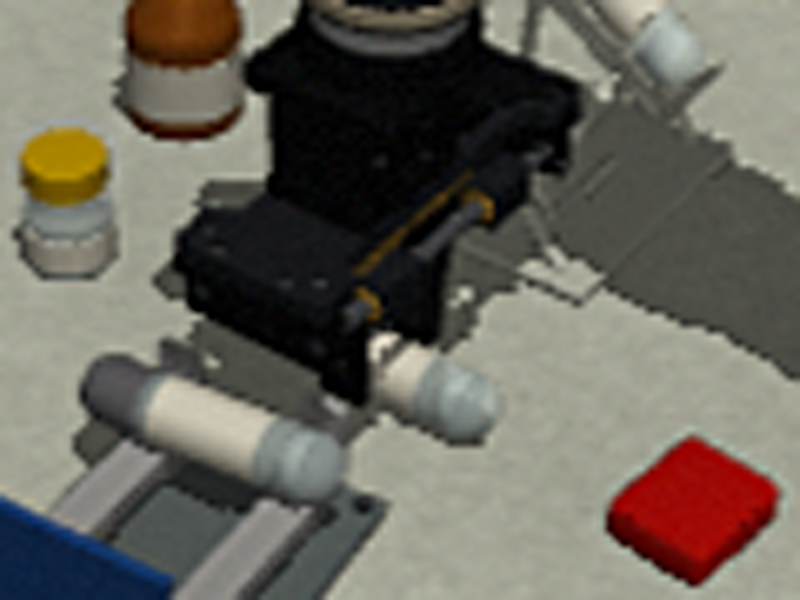

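{"name": "carry_out", "arguments": {"rows": [{"travel":[0,0,0.3],"turn":0,"jaw":0.5},{"travel":[0,0,0.2],"turn":0,"jaw":0.5},{"travel":[0,0,0],"turn":0,"jaw":0.5}]}}

```text
clock: 10.5
tool_pos: [0.5295, -0.0006, 0.0036]
tool_rot: [180.0, 0.0, -4.9]
force: [-0.7, 0.2, -0.5]
opening: 0.0434
grip_force: 0.0
```

{"name": "carry_out", "arguments": {"rows": [{"travel":[0,0,0.2],"turn":0,"jaw":0.5},{"travel":[0,0,0.2],"turn":0,"jaw":0.5},{"travel":[0,0,0],"turn":0,"jaw":0.5}]}}

```text
clock: 10.8
tool_pos: [0.5295, -0.0006, -0.0003]
tool_rot: [180.0, 0.0, -4.9]
force: [-0.7, 0.7, 0.2]
opening: 0.0435
grip_force: 0.0
```

{"name": "carry_out", "arguments": {"rows": [{"travel":[0,0,0.2],"turn":0,"jaw":0.5},{"travel":[0,0,0.2],"turn":0,"jaw":0.5},{"travel":[0,0,0],"turn":0,"jaw":0.5}]}}

```text
clock: 11.1
tool_pos: [0.5295, -0.0006, -0.0043]
tool_rot: [180.0, 0.0, -4.9]
force: [0.3, 0.3, 0.0]
opening: 0.0437
grip_force: 0.0
```

{"name": "carry_out", "arguments": {"rows": [{"travel":[0,0,0.2],"turn":0,"jaw":0.5},{"travel":[0,0,0.1],"turn":0,"jaw":0.5},{"travel":[0,0,0],"turn":0,"jaw":0.5}]}}

```text
clock: 11.4
tool_pos: [0.5296, -0.0006, -0.0072]
tool_rot: [180.0, 0.0, -4.9]
force: [-0.4, 0.4, 0.1]
opening: 0.0433
grip_force: 0.0
```

{"name": "carry_out", "arguments": {"rows": [{"travel":[0,0,0],"turn":0,"jaw":0.6},{"travel":[0,0,0],"turn":0,"jaw":0.7},{"travel":[0,0,0],"turn":0,"jaw":0.8},{"travel":[0,0,0],"turn":0,"jaw":1}]}}

```text
clock: 11.8
tool_pos: [0.5298, -0.0006, -0.007]
tool_rot: [180.0, -0.0, -4.9]
force: [0.5, 0.3, 0.2]
opening: 0.0293
grip_force: 29.9
```

{"name": "carry_out", "arguments": {"rows": [{"travel":[0,0,-2],"turn":0,"jaw":1},{"travel":[0,0,-4],"turn":0,"jaw":1},{"travel":[0,0,-4.5],"turn":-0.13,"jaw":1},{"travel":[0,0,0],"turn":0,"jaw":1},{"travel":[0,0,0],"turn":0,"jaw":1}]}}

```text
clock: 12.3
tool_pos: [0.5301, -0.0007, 0.0987]
tool_rot: [180.0, -0.1, 2.5]
force: [-0.2, -0.1, -1.0]
opening: 0.0296
grip_force: 29.9
```

{"name": "carry_out", "arguments": {"rows": [{"travel":[0.6,-4,0],"turn":0,"jaw":1},{"travel":[0.6,-4,0],"turn":0,"jaw":1},{"travel":[0.5,-4,0],"turn":0,"jaw":1},{"travel":[0.4,-3,0],"turn":0,"jaw":1},{"travel":[0,0,0],"turn":0,"jaw":1}]}}

```text
clock: 12.8
tool_pos: [0.5424, 0.1561, 0.0962]
tool_rot: [-179.8, 0.2, 2.9]
force: [-0.2, 1.0, -0.6]
opening: 0.0292
grip_force: 29.9
```

{"name": "carry_out", "arguments": {"rows": [{"travel":[0,0,0],"turn":0,"jaw":1},{"travel":[0,0,0],"turn":0,"jaw":1}]}}

```text
clock: 13.0
tool_pos: [0.5433, 0.1483, 0.0965]
tool_rot: [179.9, 0.2, 2.4]
force: [0.2, 0.1, -1.0]
opening: 0.029
grip_force: 29.9
```

{"name": "carry_out", "arguments": {"rows": [{"travel":[0,-0.1,3],"turn":0,"jaw":1},{"travel":[0,0,2.2],"turn":0,"jaw":1},{"travel":[0,0,1],"turn":0,"jaw":1},{"travel":[0,0,0],"turn":0,"jaw":1},{"travel":[0,0,0],"turn":0,"jaw":1}]}}

```text
clock: 13.5
tool_pos: [0.5447, 0.1507, 0.0364]
tool_rot: [180.0, -0.0, 2.4]
force: [0.2, 1.1, -0.4]
opening: 0.0293
grip_force: 29.9
```

{"name": "carry_out", "arguments": {"rows": [{"travel":[0,0,0.3],"turn":0,"jaw":1},{"travel":[0,0,0.2],"turn":0,"jaw":1},{"travel":[0,0,0],"turn":0,"jaw":1}]}}

```text
clock: 13.8
tool_pos: [0.5443, 0.1512, 0.0312]
tool_rot: [180.0, -0.0, 2.5]
force: [0.3, -0.3, -1.3]
opening: 0.0291
grip_force: 29.9
```

{"name": "carry_out", "arguments": {"rows": [{"travel":[0,0,0.2],"turn":0,"jaw":1},{"travel":[0,0,0.1],"turn":0,"jaw":1},{"travel":[0,0,0],"turn":0,"jaw":1}]}}

```text
clock: 14.1
tool_pos: [0.544, 0.1512, 0.0278]
tool_rot: [180.0, 0.0, 2.5]
force: [0.8, -0.3, -0.7]
opening: 0.0293
grip_force: 29.9
```

{"name": "carry_out", "arguments": {"rows": [{"travel":[0,0,0.1],"turn":0,"jaw":1},{"travel":[0,0,0],"turn":0,"jaw":1}]}}

```text
clock: 14.3
tool_pos: [0.544, 0.1512, 0.0268]
tool_rot: [180.0, 0.0, 2.5]
force: [-0.2, -0.9, -1.2]
opening: 0.0291
grip_force: 29.9
```

{"name": "carry_out", "arguments": {"rows": [{"travel":[0,0,0.1],"turn":0,"jaw":1},{"travel":[0,0,0],"turn":0,"jaw":1}]}}

```text
clock: 14.5
tool_pos: [0.544, 0.1512, 0.0258]
tool_rot: [180.0, 0.0, 2.5]
force: [-0.0, -0.2, -1.2]
opening: 0.0292
grip_force: 29.9
```

{"name": "carry_out", "arguments": {"rows": [{"travel":[0,0,0.1],"turn":0,"jaw":1},{"travel":[0,0,0],"turn":0,"jaw":1}]}}

```text
clock: 14.7
tool_pos: [0.544, 0.1512, 0.0248]
tool_rot: [180.0, 0.0, 2.5]
force: [0.5, 0.8, -1.6]
opening: 0.0295
grip_force: 29.9
```

{"name": "carry_out", "arguments": {"rows": [{"travel":[0,0,0.1],"turn":0,"jaw":1},{"travel":[0,0,0],"turn":0,"jaw":1}]}}

```text
clock: 14.9
tool_pos: [0.5442, 0.1512, 0.024]
tool_rot: [180.0, -0.0, 2.5]
force: [0.3, -0.3, -1.1]
opening: 0.0295
grip_force: 29.9
```

{"name": "carry_out", "arguments": {"rows": [{"travel":[0,0,0.1],"turn":0,"jaw":1},{"travel":[0,0,0],"turn":0,"jaw":1}]}}

```text
clock: 15.1
tool_pos: [0.5442, 0.1512, 0.0239]
tool_rot: [180.0, -0.0, 2.5]
force: [-1.5, -0.9, 6.7]
opening: 0.0296
grip_force: 29.9
```

{"name": "carry_out", "arguments": {"rows": [{"travel":[0,0,-0.05],"turn":0,"jaw":0.55},{"travel":[0,0,0],"turn":0,"jaw":0.5},{"travel":[0,0,0],"turn":0,"jaw":0.48},{"travel":[0,0,0],"turn":0,"jaw":0.48}]}}

```text
clock: 15.5
tool_pos: [0.5441, 0.1512, 0.0233]
tool_rot: [180.0, 0.0, 2.5]
force: [0.2, 0.4, 0.1]
opening: 0.0446
grip_force: 0.0
```

{"name": "carry_out", "arguments": {"rows": [{"travel":[0,0,-0.7],"turn":0,"jaw":0.48},{"travel":[0,0,-1],"turn":0,"jaw":0.48},{"travel":[0,0,-1.5],"turn":0,"jaw":0.48},{"travel":[0,0,-4],"turn":0,"jaw":0.48},{"travel":[0,0,-4.5],"turn":0,"jaw":0.7}]}}

```text
clock: 16.0
tool_pos: [0.5433, 0.151, 0.1419]
tool_rot: [180.0, 0.1, 2.5]
force: [0.7, 0.3, -0.5]
opening: 0.0419
grip_force: 0.0
```

```bash
cat >> h.py <<'E'
QC=[.543,.1797,.045]
def blob(n,lo,hi,box,im=None):
    im=camera(n) if im is None else im
    x0,y0,x1,y1=box;m=cv2.inRange(cv2.cvtColor(im[y0:y1,x0:x1],cv2.COLOR_BGR2HSV),lo,hi)
    k,l,st,c=cv2.connectedComponentsWithStats(m);i=1+np.argsort(-st[1:,4])[:3]
    return [(st[j,4],np.round(c[j]+[x0,y0],1).tolist(),(st[j,:4]+[x0,y0,0,0]).tolist()) for j in i]
E
python3 - <<'E'
from h import *
im=camera("side");cv2.imwrite("pics/raw2.png",im)
im0=cv2.imread("pics/side0.png")
print("now",blob("side",(4,150,60),(16,255,255),(240,190,360,300),im)); print("start",blob("side",(4,150,60),(16,255,255),(325,140,370,190),im0))
print("rack model cap",proj("side",pose([.5404,-.1822,-.08],[[.045*np.cos(.61),.048,.088+.045*np.sin(.61)]])))
for y in(-.056,-.03): print(y,proj("side",pose(QC,[[.045,y,.044],[-.045,y,.044]])))
E
```

```text
now [(np.int32(88), [280.8, 230.4], [276, 225, 11, 13])]
start [(np.int32(82), [335.3, 164.6], [331, 160, 11, 11])]
rack model cap [[335.00423996 164.74190152]]
-0.056 [[283.24011487 229.89681708]
 [312.05707284 241.32421337]]
-0.03 [[277.87713802 235.6689044 ]
 [307.0503318  247.50872914]]
```

```bash
python3 -c "
from workcell import *;o=observe();print(o['joints'].round(1),o['tool_rot'].round(2),o['tool_pos'].round(4),o['opening'])"
```

```text
[  -2.5   22.   -22.1  106.    10.2   53.2 -116.7] [-179.81   -0.76    2.52] [0.5485 0.1533 0.1506] 0.039014048129973784
```

{"name": "carry_out", "arguments": {"rows": [{"travel":[0,0,0],"turn":0.1,"jaw":0.4}]}}

```text
clock: 16.15
tool_pos: [0.5468, 0.1524, 0.1455]
tool_rot: [-179.8, -0.5, -3.4]
force: [0.9, -0.4, -1.1]
opening: 0.0423
grip_force: 0.0
```

```bash
python3 -c "
from workcell import *;o=observe();print(o['joints'].round(1),o['tool_rot'].round(2),o['tool_pos'].round(4),o['opening'])"
```

```text
[  -3.5   22.1  -20.8  106.4    9.7   52.7 -122.1] [-179.81   -0.5    -3.36] [0.5468 0.1524 0.1455] 0.042270987425917915
```

{"name": "carry_out", "arguments": {"rows": [{"travel":[0,0,0],"turn":-0.14,"jaw":0.4},{"travel":[0,0,0],"turn":-0.14,"jaw":0.4},{"travel":[0,0,0],"turn":-0.14,"jaw":0.4},{"travel":[0,0,0],"turn":-0.14,"jaw":0.4},{"travel":[0,0,0],"turn":-0.14,"jaw":0.4}]}}

```text
clock: 16.65
tool_pos: [0.5444, 0.1514, 0.1418]
tool_rot: [179.9, -0.1, 37.2]
force: [1.0, -0.0, -0.1]
opening: 0.0521
grip_force: 0.0
```

{"name": "carry_out", "arguments": {"rows": [{"travel":[0,0,0],"turn":-0.14,"jaw":0.4},{"travel":[0,0,0],"turn":-0.14,"jaw":0.4},{"travel":[0,0,0],"turn":-0.14,"jaw":0.4},{"travel":[0,0,0],"turn":-0.14,"jaw":0.4},{"travel":[0,0,0],"turn":-0.14,"jaw":0.4}]}}

```text
clock: 17.15
tool_pos: [0.5445, 0.1512, 0.1417]
tool_rot: [179.9, -0.0, 77.3]
force: [-0.6, 1.0, 0.4]
opening: 0.0522
grip_force: 0.0
```

{"name": "carry_out", "arguments": {"rows": [{"travel":[0,0,0],"turn":-0.14,"jaw":0.4},{"travel":[0,0,0],"turn":-0.13,"jaw":0.4},{"travel":[0,0,0],"turn":0,"jaw":0.4},{"travel":[0,0,0],"turn":0,"jaw":0.4}]}}

```text
clock: 17.55
tool_pos: [0.5444, 0.1511, 0.1412]
tool_rot: [179.9, 0.0, 92.3]
force: [0.3, 0.4, 0.1]
opening: 0.0519
grip_force: 0.0
```

{"name": "carry_out", "arguments": {"rows": [{"travel":[2.4,-0.2,0],"turn":0,"jaw":0.4},{"travel":[0,0,4],"turn":0,"jaw":0.4},{"travel":[0,0,3.7],"turn":0,"jaw":0.4},{"travel":[0,0,0],"turn":0,"jaw":0.4},{"travel":[0,0,0],"turn":0,"jaw":0.4}]}}

```text
clock: 18.05
tool_pos: [0.5412, 0.1753, 0.064]
tool_rot: [-180.0, 0.0, 92.4]
force: [1.2, 0.4, 0.9]
opening: 0.0524
grip_force: 0.0
```

{"name": "carry_out", "arguments": {"rows": [{"travel":[1,0,0],"turn":0,"jaw":0.4},{"travel":[1,0,0],"turn":0,"jaw":0.4},{"travel":[0.7,0,0],"turn":0,"jaw":0.4}]}}

```text
clock: 18.35
tool_pos: [0.5407, 0.2041, 0.0652]
tool_rot: [179.8, -0.1, 92.5]
force: [0.6, -0.8, 0.6]
opening: 0.0523
grip_force: 0.4
```

{"name": "carry_out", "arguments": {"rows": [{"travel":[0.7,0,0],"turn":0,"jaw":0.4},{"travel":[0.7,0,0],"turn":0,"jaw":0.4}]}}

```text
clock: 18.55
tool_pos: [0.5394, 0.217, 0.0639]
tool_rot: [180.0, -0.0, 92.5]
force: [0.1, -0.4, -0.0]
opening: 0.0521
grip_force: 0.0
```

{"name": "carry_out", "arguments": {"rows": [{"travel":[0.7,0,0],"turn":0,"jaw":0.4},{"travel":[0.7,0,0],"turn":0,"jaw":0.4}]}}

```text
clock: 18.75
tool_pos: [0.5385, 0.2307, 0.0634]
tool_rot: [-180.0, -0.0, 92.5]
force: [-0.1, 0.3, -0.7]
opening: 0.0521
grip_force: 0.0
```

{"name": "carry_out", "arguments": {"rows": [{"travel":[0.8,0,0],"turn":0,"jaw":0.4},{"travel":[0,0,-4],"turn":0,"jaw":0.4},{"travel":[0,0,-4],"turn":0,"jaw":0.4},{"travel":[-3,0,-4],"turn":0,"jaw":0.4},{"travel":[-3,0,0],"turn":0,"jaw":0.4}]}}

```text
clock: 19.25
tool_pos: [0.5438, 0.1812, 0.1893]
tool_rot: [179.4, -0.2, 92.6]
force: [1.0, 0.7, -0.8]
opening: 0.0523
grip_force: 0.0
```

Run:
```python
from h import *
im=camera("side");cv2.imwrite("pics/raw3.png",im);t=camera("top");cv2.imwrite("pics/raw3t.png",t)
for i in (cv2.imread("pics/side0.png"),im): print(blob("side",(100,120,20),(125,255,255),(245,200,328,290),i))
for i in (cv2.imread("pics/top0.png"),t): print(blob("top",(100,120,20),(125,255,255),(225,180,300,225),i))
a=np.radians(4)
def L(y):
  d=np.array([0,y,.026+(y+.1)*np.tan(a)]);toe=d+.028*np.array([0,-np.sin(a),np.cos(a)]);e=d+.056*np.array([0,np.cos(a),np.sin(a)])
  return [p+[s*.05,0,0] for p in(d,toe,e) for s in(1,-1)]
for n in("side","top"): print(n,proj(n,pose(QC,L(.042))).round(1).tolist())
```

```text
[(np.int32(641), [279.3, 252.9], [262, 237, 39, 32]), (np.int32(18), [247.6, 200.9], [245, 200, 7, 3])]
[(np.int32(959), [272.3, 265.0], [248, 246, 47, 38]), (np.int32(18), [247.6, 200.9], [245, 200, 7, 3])]
[(np.int32(284), [252.5, 201.2], [248, 186, 10, 31])]
[]
side [[260.6, 254.3], [294.0, 268.9], [260.1, 246.1], [294.1, 260.5], [246.9, 267.8], [281.3, 283.6]]
top [[248.4, 186.4], [249.1, 216.8], [247.5, 185.4], [248.3, 216.5], [231.2, 186.9], [231.8, 217.4]]
```

{"name": "carry_out", "arguments": {"rows": [{"travel":[3.7,0.2,0],"turn":0,"jaw":0.4},{"travel":[3.7,0,0],"turn":0,"jaw":0.4},{"travel":[0,0,4],"turn":0,"jaw":0.4},{"travel":[0,0,4],"turn":0,"jaw":0.4},{"travel":[0,0,3],"turn":0,"jaw":0.4}]}}

```text
clock: 19.85
tool_pos: [0.5382, 0.2525, 0.0707]
tool_rot: [-179.8, 0.1, 92.5]
force: [0.6, -0.1, 0.5]
opening: 0.0521
grip_force: 0.0
```

{"name": "carry_out", "arguments": {"rows": [{"travel":[0,0,0],"turn":0,"jaw":0.4},{"travel":[0,0,0],"turn":0,"jaw":0.4}]}}

```text
clock: 20.05
tool_pos: [0.5395, 0.253, 0.0735]
tool_rot: [-180.0, -0.0, 92.5]
force: [-0.2, 0.2, 0.9]
opening: 0.0525
grip_force: 0.0
```

{"name": "carry_out", "arguments": {"rows": [{"travel":[0,0,2],"turn":0,"jaw":0.4},{"travel":[0,0,1],"turn":0,"jaw":0.4},{"travel":[0,0,0.5],"turn":0,"jaw":0.4},{"travel":[0,0,0.2],"turn":0,"jaw":0.4},{"travel":[0,0,0],"turn":0,"jaw":0.4}]}}

```text
clock: 20.55
tool_pos: [0.5401, 0.2523, 0.037]
tool_rot: [180.0, -0.0, 92.5]
force: [0.1, 0.2, -0.4]
opening: 0.0526
grip_force: 0.0
```

{"name": "carry_out", "arguments": {"rows": [{"travel":[-0.5,0,0],"turn":0,"jaw":0.4},{"travel":[-0.5,0,0],"turn":0,"jaw":0.4},{"travel":[-0.3,0,0],"turn":0,"jaw":0.4}]}}

```text
clock: 20.85
tool_pos: [0.5407, 0.2384, 0.0367]
tool_rot: [180.0, -0.0, 92.4]
force: [0.4, 1.6, 0.2]
opening: 0.0522
grip_force: 0.9
```

{"name": "carry_out", "arguments": {"rows": [{"travel":[-0.4,0,0.03],"turn":0,"jaw":0.4},{"travel":[-0.4,0,0.03],"turn":0,"jaw":0.4}]}}

```text
clock: 21.05
tool_pos: [0.541, 0.2319, 0.0363]
tool_rot: [179.9, -0.1, 92.5]
force: [-0.0, 2.9, -0.4]
opening: 0.0522
grip_force: 1.5
```

{"name": "carry_out", "arguments": {"rows": [{"travel":[-0.5,0,0.03],"turn":0,"jaw":0.4},{"travel":[-0.5,0,0.03],"turn":0,"jaw":0.4}]}}

```text
clock: 21.25
tool_pos: [0.5412, 0.2216, 0.0355]
tool_rot: [180.0, -0.1, 92.5]
force: [0.4, 3.0, 2.0]
opening: 0.0523
grip_force: 1.6
```

{"name": "carry_out", "arguments": {"rows": [{"travel":[-0.5,0,0.04],"turn":0,"jaw":0.4},{"travel":[-0.5,0,0.04],"turn":0,"jaw":0.4},{"travel":[-0.5,0,0.04],"turn":0,"jaw":0.4},{"travel":[-0.5,0,0.04],"turn":0,"jaw":0.4},{"travel":[-0.5,0,0.04],"turn":0,"jaw":0.4}]}}

```text
clock: 21.75
tool_pos: [0.5425, 0.1964, 0.0336]
tool_rot: [179.9, -0.1, 92.5]
force: [0.1, 5.1, 4.9]
opening: 0.0521
grip_force: 2.6
```

{"name": "carry_out", "arguments": {"rows": [{"travel":[-0.5,0,0.04],"turn":0,"jaw":0.4},{"travel":[-0.5,0,0.04],"turn":0,"jaw":0.4},{"travel":[-0.5,0,0.04],"turn":0,"jaw":0.4},{"travel":[-0.4,0,0.03],"turn":0,"jaw":0.4},{"travel":[-0.2,0,0.02],"turn":0,"jaw":0.4}]}}

```text
clock: 22.25
tool_pos: [0.5431, 0.1743, 0.0314]
tool_rot: [-180.0, 0.0, 92.4]
force: [-0.7, 3.7, 4.1]
opening: 0.0523
grip_force: 2.4
```

{"name": "carry_out", "arguments": {"rows": [{"travel":[-0.2,0,0.01],"turn":0,"jaw":0.4},{"travel":[-0.2,0,0.01],"turn":0,"jaw":0.4}]}}

```text
clock: 22.45
tool_pos: [0.5431, 0.1709, 0.0312]
tool_rot: [-180.0, 0.0, 92.5]
force: [-0.8, 4.1, 2.1]
opening: 0.0521
grip_force: 2.2
```

{"name": "carry_out", "arguments": {"rows": [{"travel":[-0.2,0,-0.03],"turn":0,"jaw":0.4},{"travel":[-0.2,0,0],"turn":0,"jaw":0.4}]}}

```text
clock: 22.65
tool_pos: [0.5428, 0.1658, 0.0309]
tool_rot: [-179.9, 0.1, 92.4]
force: [0.7, 3.2, 0.7]
opening: 0.0522
grip_force: 1.2
```

{"name": "carry_out", "arguments": {"rows": [{"travel":[-0.2,0,0],"turn":0,"jaw":0.4},{"travel":[-0.2,0,0],"turn":0,"jaw":0.4}]}}

```text
clock: 22.85
tool_pos: [0.543, 0.162, 0.031]
tool_rot: [-179.9, 0.1, 92.4]
force: [0.2, 1.2, -1.5]
opening: 0.0525
grip_force: 0.9
```

{"name": "carry_out", "arguments": {"rows": [{"travel":[-0.1,0,0],"turn":0,"jaw":0.4},{"travel":[-0.1,0,0],"turn":0,"jaw":0.4}]}}

```text
clock: 23.05
tool_pos: [0.5433, 0.1607, 0.0314]
tool_rot: [-180.0, 0.0, 92.5]
force: [0.4, 0.6, -1.9]
opening: 0.0521
grip_force: 0.9
```

{"name": "carry_out", "arguments": {"rows": [{"travel":[-0.1,0,0],"turn":0,"jaw":0.4},{"travel":[-0.1,0,0],"turn":0,"jaw":0.4}]}}

```text
clock: 23.25
tool_pos: [0.5437, 0.1591, 0.0316]
tool_rot: [-180.0, 0.0, 92.5]
force: [-0.9, 2.2, -1.0]
opening: 0.0522
grip_force: 0.9
```

{"name": "carry_out", "arguments": {"rows": [{"travel":[-0.1,0,0],"turn":0,"jaw":0.4},{"travel":[-0.05,0,0],"turn":0,"jaw":0.4}]}}

```text
clock: 23.45
tool_pos: [0.5439, 0.1576, 0.0317]
tool_rot: [180.0, 0.0, 92.5]
force: [-0.5, 2.4, -1.0]
opening: 0.0522
grip_force: 0.9
```

{"name": "carry_out", "arguments": {"rows": [{"travel":[-0.1,0,0],"turn":0,"jaw":0.4},{"travel":[0,0,0],"turn":0,"jaw":0.4}]}}

```text
clock: 23.65
tool_pos: [0.5439, 0.1568, 0.0317]
tool_rot: [180.0, -0.0, 92.5]
force: [-0.3, 2.5, -1.0]
opening: 0.0517
grip_force: 1.0
```

{"name": "carry_out", "arguments": {"rows": [{"travel":[-0.05,0,0],"turn":0,"jaw":0.4},{"travel":[0,0,0],"turn":0,"jaw":0.4}]}}

```text
clock: 23.85
tool_pos: [0.5439, 0.1567, 0.0317]
tool_rot: [180.0, -0.0, 92.5]
force: [0.4, 3.3, -2.0]
opening: 0.0524
grip_force: 1.6
```

{"name": "carry_out", "arguments": {"rows": [{"travel":[-0.05,0,0],"turn":0,"jaw":0.4},{"travel":[0,0,0],"turn":0,"jaw":0.4}]}}

```text
clock: 24.05
tool_pos: [0.544, 0.1566, 0.0317]
tool_rot: [180.0, -0.1, 92.5]
force: [-0.0, 4.7, -1.8]
opening: 0.0522
grip_force: 2.4
```

{"name": "carry_out", "arguments": {"rows": [{"travel":[-0.05,0,0],"turn":0,"jaw":0.4},{"travel":[0,0,0],"turn":0,"jaw":0.4}]}}

```text
clock: 24.25
tool_pos: [0.544, 0.1566, 0.0317]
tool_rot: [180.0, -0.1, 92.5]
force: [-0.4, 5.7, -3.7]
opening: 0.0524
grip_force: 2.8
```

{"name": "carry_out", "arguments": {"rows": [{"travel":[-0.05,0,0],"turn":0,"jaw":0.4},{"travel":[0,0,0],"turn":0,"jaw":0.4}]}}

```text
clock: 24.45
tool_pos: [0.544, 0.1566, 0.0318]
tool_rot: [179.9, -0.2, 92.5]
force: [0.2, 6.0, -3.2]
opening: 0.0524
grip_force: 3.2
```

{"name": "carry_out", "arguments": {"rows": [{"travel":[-0.1,0,0],"turn":0,"jaw":0.4},{"travel":[0,0,0],"turn":0,"jaw":0.4}]}}

```text
clock: 24.65
tool_pos: [0.544, 0.1565, 0.0319]
tool_rot: [179.9, -0.2, 92.5]
force: [-0.8, 8.1, -3.4]
opening: 0.0521
grip_force: 3.9
```

{"name": "carry_out", "arguments": {"rows": [{"travel":[-0.1,0,0],"turn":0,"jaw":0.4},{"travel":[0,0,0],"turn":0,"jaw":0.4}]}}

```text
clock: 24.85
tool_pos: [0.544, 0.1564, 0.0321]
tool_rot: [179.9, -0.3, 92.6]
force: [-0.3, 10.3, -3.4]
opening: 0.0522
grip_force: 4.6
```

{"name": "carry_out", "arguments": {"rows": [{"travel":[-0.05,0,0],"turn":0,"jaw":0.4},{"travel":[0,0,0],"turn":0,"jaw":0.4},{"travel":[0,0,0],"turn":0,"jaw":0.4}]}}

```text
clock: 25.15
tool_pos: [0.544, 0.1564, 0.0321]
tool_rot: [179.9, -0.4, 92.6]
force: [0.1, 10.6, -2.7]
opening: 0.0521
grip_force: 5.0
```

Run:
```python
from h import *
im=camera("side");cv2.imwrite("pics/raw4.png",im)
print(blob("side",(100,120,20),(125,255,255),(245,200,328,290),im)); print(blob("side",(4,150,60),(16,255,255),(240,190,360,300),im))
```

```text
[(np.int32(683), [290.3, 247.6], [267, 232, 44, 31]), (np.int32(18), [247.6, 200.9], [245, 200, 7, 3])]
[(np.int32(4), [285.0, 229.5], [284, 229, 3, 2])]
```

{"name": "carry_out", "arguments": {"rows": [{"travel":[0.2,0,0],"turn":0,"jaw":0.4},{"travel":[0.5,0,0],"turn":0,"jaw":0.4},{"travel":[0.8,0,0],"turn":0,"jaw":0.4},{"travel":[0,0,-3],"turn":0,"jaw":0.4},{"travel":[0,0,-4],"turn":0,"jaw":0.4}]}}

```text
clock: 25.7
tool_pos: [0.5419, 0.1657, 0.1006]
tool_rot: [-179.7, 0.2, 92.5]
force: [0.3, -0.2, -0.7]
opening: 0.0518
grip_force: 0.0
```

{"name": "carry_out", "arguments": {"rows": [{"travel":[0,0,-4.5],"turn":0,"jaw":0.3},{"travel":[0,0,-4],"turn":0,"jaw":0},{"travel":[-4.9,-0.3,0],"turn":0,"jaw":0},{"travel":[-4.9,-0.3,0],"turn":0,"jaw":0},{"travel":[-4.9,-0.3,0],"turn":0,"jaw":0}]}}

```text
clock: 26.2
tool_pos: [0.5404, 0.0175, 0.1872]
tool_rot: [180.0, 0.1, 92.5]
force: [1.5, -0.3, -0.4]
opening: 0.0827
grip_force: 0.0
```

{"name": "carry_out", "arguments": {"rows": [{"travel":[-4.9,-0.3,0],"turn":0,"jaw":0},{"travel":[-4.9,-0.3,0],"turn":0,"jaw":0},{"travel":[-4.9,-0.3,0],"turn":0,"jaw":0},{"travel":[-4.9,-0.3,0],"turn":0,"jaw":0},{"travel":[-4.9,-0.3,0],"turn":0,"jaw":0}]}}

```text
clock: 26.7
tool_pos: [0.5353, -0.2284, 0.1869]
tool_rot: [-179.9, 0.1, 92.4]
force: [1.6, 0.5, -0.2]
opening: 0.0873
grip_force: 0.0
```

{"name": "carry_out", "arguments": {"rows": [{"travel":[0,0,0],"turn":0.142,"jaw":0},{"travel":[0,0,0],"turn":0.142,"jaw":0},{"travel":[0,0,0],"turn":0.142,"jaw":0},{"travel":[0,0,0],"turn":0.142,"jaw":0},{"travel":[0,0,0],"turn":0.142,"jaw":0}]}}

```text
clock: 27.2
tool_pos: [0.5356, -0.2262, 0.1867]
tool_rot: [-180.0, 0.1, 51.4]
force: [1.1, 0.7, 0.6]
opening: 0.087
grip_force: 0.0
```

{"name": "carry_out", "arguments": {"rows": [{"travel":[0,0,0],"turn":0.142,"jaw":0},{"travel":[0,0,0],"turn":0.142,"jaw":0},{"travel":[0,0,0],"turn":0.142,"jaw":0},{"travel":[0,0,0],"turn":0.142,"jaw":0},{"travel":[0,0,0],"turn":0.142,"jaw":0}]}}

```text
clock: 27.7
tool_pos: [0.5356, -0.2261, 0.1868]
tool_rot: [180.0, 0.1, 10.7]
force: [0.8, -0.1, -0.5]
opening: 0.0869
grip_force: 0.0
```

{"name": "carry_out", "arguments": {"rows": [{"travel":[0,0,0],"turn":0.142,"jaw":0},{"travel":[0,0,0],"turn":0.14,"jaw":0},{"travel":[0,0,0],"turn":0,"jaw":0},{"travel":[0,0,0],"turn":0,"jaw":0}]}}

```text
clock: 28.1
tool_pos: [0.536, -0.2257, 0.1867]
tool_rot: [180.0, 0.0, -4.9]
force: [0.4, 0.5, -0.3]
opening: 0.0869
grip_force: 0.0
```

Run:
```python
from h import *
im=camera("side");cv2.imwrite("pics/raw5.png",im)
print(blob("side",(100,120,20),(125,255,255),(245,200,328,290),im)); print(blob("side",(4,150,60),(16,255,255),(240,190,360,300),im))
a=np.radians(4)
for y in(-.04,-.036):
  d=np.array([0,y,.026+(y+.1)*np.tan(a)]);toe=d+.028*np.array([0,-np.sin(a),np.cos(a)]);e=d+.056*np.array([0,np.cos(a),np.sin(a)])
  print(proj("side",pose(QC,[p+[s*.05,0,0] for p in(toe,e) for s in(1,-1)])).round(1).tolist())
```

```text
[(np.int32(820), [290.6, 246.2], [267, 230, 44, 33]), (np.int32(18), [247.6, 200.9], [245, 200, 7, 3])]
[(np.int32(54), [282.6, 227.2], [277, 224, 12, 7])]
[[278.5, 228.5], [311.0, 241.4], [266.6, 248.4], [299.6, 262.5]]
[[277.7, 229.3], [310.2, 242.3], [265.7, 249.3], [298.7, 263.4]]
```

{"name": "carry_out", "arguments": {"rows": [{"travel":[0.1,0.4,4],"turn":0,"jaw":0},{"travel":[0,0,4],"turn":0,"jaw":0},{"travel":[0,0,3],"turn":0,"jaw":0},{"travel":[0,0,1.2],"turn":0,"jaw":0},{"travel":[0,0,0],"turn":0,"jaw":0.3}]}}

```text
clock: 28.65
tool_pos: [0.5359, -0.2293, 0.0632]
tool_rot: [-179.9, 0.2, -5.0]
force: [-0.5, -0.8, -0.2]
opening: 0.0841
grip_force: 0.0
```

{"name": "carry_out", "arguments": {"rows": [{"travel":[0,0,0],"turn":0,"jaw":0.5},{"travel":[0,0,0],"turn":0,"jaw":0.6},{"travel":[0,0,0],"turn":0,"jaw":0.64},{"travel":[0,0,0],"turn":0,"jaw":0.7},{"travel":[0,0,0],"turn":0,"jaw":1}]}}

```text
clock: 29.15
tool_pos: [0.5372, -0.2297, 0.0653]
tool_rot: [180.0, -0.1, -5.0]
force: [0.2, -0.0, -0.2]
opening: 0.0472
grip_force: 0.0
```

{"name": "carry_out", "arguments": {"rows": [{"travel":[0,0,0],"turn":0,"jaw":1},{"travel":[0,0,0],"turn":0,"jaw":1}]}}

```text
clock: 29.35
tool_pos: [0.5369, -0.2293, 0.0648]
tool_rot: [-180.0, -0.0, -5.1]
force: [-0.9, 8.6, 4.0]
opening: 0.0308
grip_force: 5.5
```

{"name": "carry_out", "arguments": {"rows": [{"travel":[0,0,0],"turn":0,"jaw":1},{"travel":[0,0,0],"turn":0,"jaw":1},{"travel":[-0.6,0,-0.8],"turn":0,"jaw":1},{"travel":[-1.1,0,-1.6],"turn":0,"jaw":1},{"travel":[-1.1,0,-1.6],"turn":0,"jaw":1}]}}

```text
clock: 29.85
tool_pos: [0.5079, -0.2277, 0.105]
tool_rot: [180.0, 0.1, -5.1]
force: [-0.2, -0.1, -0.2]
opening: 0.0295
grip_force: 30.0
```

{"name": "carry_out", "arguments": {"rows": [{"travel":[0,0,-4],"turn":0,"jaw":1},{"travel":[0,0,-3],"turn":0,"jaw":1},{"travel":[0,0,0],"turn":0,"jaw":1},{"travel":[0,0,0],"turn":0,"jaw":1}]}}

```text
clock: 30.25
tool_pos: [0.5086, -0.2279, 0.1754]
tool_rot: [179.9, -0.1, -5.1]
force: [-0.0, 0.6, -1.0]
opening: 0.0297
grip_force: 30.0
```

{"name": "carry_out", "arguments": {"rows": [{"travel":[0,-4.5,0],"turn":0,"jaw":1},{"travel":[0,-4.5,0],"turn":0,"jaw":1},{"travel":[0.1,-4.5,0],"turn":0,"jaw":1},{"travel":[0,-4.5,0],"turn":0,"jaw":1},{"travel":[0,-4.4,0],"turn":0,"jaw":1}]}}

```text
clock: 30.75
tool_pos: [0.5284, -0.0028, 0.1731]
tool_rot: [180.0, 0.2, -5.1]
force: [1.0, 0.1, -0.2]
opening: 0.029
grip_force: 30.0
```

{"name": "carry_out", "arguments": {"rows": [{"travel":[0,0,4],"turn":0,"jaw":1},{"travel":[0,0,4],"turn":0,"jaw":1},{"travel":[0,0,4],"turn":0,"jaw":1},{"travel":[0,0,2],"turn":0,"jaw":1},{"travel":[0,0,0],"turn":0,"jaw":1}]}}

```text
clock: 31.25
tool_pos: [0.5255, -0.0046, 0.0304]
tool_rot: [179.9, 0.6, -5.0]
force: [-1.1, -0.1, -0.1]
opening: 0.029
grip_force: 30.0
```

{"name": "carry_out", "arguments": {"rows": [{"travel":[0,0,0.7],"turn":0,"jaw":1},{"travel":[0,0,0.4],"turn":0,"jaw":1},{"travel":[0,0,0],"turn":0,"jaw":1}]}}

```text
clock: 31.55
tool_pos: [0.5301, -0.0042, 0.024]
tool_rot: [180.0, -0.0, -5.1]
force: [-0.8, -0.2, -0.4]
opening: 0.029
grip_force: 30.0
```

{"name": "carry_out", "arguments": {"rows": [{"travel":[0,0,0.3],"turn":0,"jaw":1},{"travel":[0,0,0.3],"turn":0,"jaw":1},{"travel":[0,0,0],"turn":0,"jaw":1}]}}

```text
clock: 31.85
tool_pos: [0.5297, -0.0041, 0.0176]
tool_rot: [180.0, 0.0, -5.1]
force: [0.1, 0.1, -0.9]
opening: 0.0291
grip_force: 30.0
```

{"name": "carry_out", "arguments": {"rows": [{"travel":[0,0,0.2],"turn":0,"jaw":1},{"travel":[0,0,0.1],"turn":0,"jaw":1},{"travel":[0,0,0],"turn":0,"jaw":1}]}}

```text
clock: 32.15
tool_pos: [0.5321, -0.0039, 0.0161]
tool_rot: [-180.0, -0.3, -5.1]
force: [1.6, -0.5, 6.2]
opening: 0.0293
grip_force: 30.0
```

{"name": "carry_out", "arguments": {"rows": [{"travel":[0,0,0.2],"turn":0,"jaw":1},{"travel":[0,0,0.1],"turn":0,"jaw":1},{"travel":[0,0,0],"turn":0,"jaw":1}]}}

```text
clock: 32.45
tool_pos: [0.5345, -0.0038, 0.014]
tool_rot: [-179.9, -0.5, -5.1]
force: [4.5, -0.6, 7.6]
opening: 0.0292
grip_force: 30.0
```

{"name": "carry_out", "arguments": {"rows": [{"travel":[0,0,0.2],"turn":0,"jaw":1},{"travel":[0,0,0.1],"turn":0,"jaw":1},{"travel":[0,0,0],"turn":0,"jaw":1}]}}

```text
clock: 32.75
tool_pos: [0.5364, -0.0038, 0.0118]
tool_rot: [-179.9, -0.7, -5.1]
force: [5.5, -1.0, 10.2]
opening: 0.0297
grip_force: 30.0
```

{"name": "carry_out", "arguments": {"rows": [{"travel":[0.1,0,0.2],"turn":0,"jaw":1},{"travel":[0.1,0,0.2],"turn":0,"jaw":1},{"travel":[0,0,0],"turn":0,"jaw":1}]}}

```text
clock: 33.05
tool_pos: [0.539, -0.004, 0.0079]
tool_rot: [-179.9, -0.8, -5.1]
force: [7.1, -1.4, 8.9]
opening: 0.0292
grip_force: 30.0
```

{"name": "carry_out", "arguments": {"rows": [{"travel":[0.1,0,0.2],"turn":0,"jaw":1},{"travel":[0.1,0,0.2],"turn":0,"jaw":1},{"travel":[0,0,0],"turn":0,"jaw":1}]}}

```text
clock: 33.35
tool_pos: [0.5406, -0.0041, 0.0037]
tool_rot: [-179.9, -0.8, -5.1]
force: [6.1, -1.0, 9.6]
opening: 0.0297
grip_force: 30.0
```

{"name": "carry_out", "arguments": {"rows": [{"travel":[0.1,0,0.2],"turn":0,"jaw":1},{"travel":[0.1,0,0.2],"turn":0,"jaw":1},{"travel":[0,0,0],"turn":0,"jaw":1}]}}

```text
clock: 33.65
tool_pos: [0.5417, -0.0041, -0.0008]
tool_rot: [-179.9, -0.7, -5.1]
force: [6.0, -0.1, 7.6]
opening: 0.0295
grip_force: 30.0
```

{"name": "carry_out", "arguments": {"rows": [{"travel":[0,0,0.2],"turn":0,"jaw":1},{"travel":[0,0,0.2],"turn":0,"jaw":1},{"travel":[0,0,0],"turn":0,"jaw":1}]}}

```text
clock: 33.95
tool_pos: [0.5404, -0.0042, -0.0054]
tool_rot: [-179.9, -0.5, -5.1]
force: [4.3, -0.5, 6.6]
opening: 0.0292
grip_force: 30.0
```

{"name": "carry_out", "arguments": {"rows": [{"travel":[0,0,0.2],"turn":0,"jaw":1},{"travel":[0,0,0.1],"turn":0,"jaw":1},{"travel":[0,0,0],"turn":0,"jaw":1}]}}

```text
clock: 34.25
tool_pos: [0.54, -0.0042, -0.0085]
tool_rot: [-179.9, -0.5, -5.1]
force: [4.8, -1.1, 6.5]
opening: 0.0288
grip_force: 30.0
```

{"name": "carry_out", "arguments": {"rows": [{"travel":[0,0,0],"turn":0,"jaw":0.64},{"travel":[0,0,0],"turn":0,"jaw":0.6},{"travel":[0,0,0],"turn":0,"jaw":0.58},{"travel":[0,0,0],"turn":0,"jaw":0.58}]}}

```text
clock: 34.65
tool_pos: [0.538, -0.0023, -0.0091]
tool_rot: [-179.8, -0.3, -5.0]
force: [1.5, 4.3, 5.8]
opening: 0.0359
grip_force: 2.9
```

{"name": "carry_out", "arguments": {"rows": [{"travel":[0,0,-0.3],"turn":0,"jaw":0.55},{"travel":[0,0,-0.3],"turn":0,"jaw":0.55},{"travel":[0,0,0],"turn":0,"jaw":0.55},{"travel":[0,0,0],"turn":0,"jaw":0.55}]}}

```text
clock: 35.05
tool_pos: [0.5353, -0.005, -0.0046]
tool_rot: [180.0, 0.0, -5.1]
force: [-0.2, 0.6, 0.7]
opening: 0.0387
grip_force: 0.0
```

Run:
```python
from h import *
im=camera("side");cv2.imwrite("pics/raw6.png",im)
print(blob("side",(45,80,30),(80,255,255),(280,160,400,260),im))
# low clear end & cap expected for level tube at TCP
o=observe();x,y,_=o["tool_pos"];print(o["tool_pos"],o["force"],o["opening"])
for dx in(-.01,0,.01):print(dx,proj("side",pose([x,y,-.088],[[.045+dx,0,.015],[-.045+dx,0,.015]])).round(1).tolist())
```

```text
[]
[ 0.53533028 -0.00496666 -0.00457379] [0.30941522 0.23626195 0.21921421] 0.03901880935079622
-0.01 [[315.6, 213.7], [340.7, 225.9]]
0 [[312.9, 212.4], [337.8, 224.5]]
0.01 [[310.3, 211.1], [334.9, 223.1]]
```

{"name": "carry_out", "arguments": {"rows": [{"travel":[0,0,0],"turn":0,"jaw":0.65},{"travel":[0,0,0],"turn":0,"jaw":0.75},{"travel":[0,0,0],"turn":0,"jaw":1},{"travel":[0,0,0],"turn":0,"jaw":1}]}}

```text
clock: 35.5
tool_pos: [0.5356, -0.0046, -0.0045]
tool_rot: [180.0, 0.0, -5.1]
force: [0.6, 0.5, -0.7]
opening: 0.0293
grip_force: 30.0
```

{"name": "carry_out", "arguments": {"rows": [{"travel":[0,0,-2],"turn":0,"jaw":1},{"travel":[0,0,-4],"turn":0,"jaw":1},{"travel":[0,0,-4.5],"turn":-0.13,"jaw":1},{"travel":[0,0,0],"turn":0,"jaw":1},{"travel":[0,0,0],"turn":0,"jaw":1}]}}

```text
clock: 36.0
tool_pos: [0.5361, -0.0048, 0.1014]
tool_rot: [180.0, -0.1, 2.3]
force: [-1.0, -0.8, -1.6]
opening: 0.0292
grip_force: 30.0
```

Run:
```python
from h import *
im=camera("side");cv2.imwrite("pics/raw7.png",im);cv2.imwrite("pics/p2.png",cv2.resize(im[140:260,260:420],(800,600),interpolation=2))
print(blob("side",(45,80,20),(80,255,255),(270,140,400,260),im))
o=observe();x,y,z=o["tool_pos"];print(o["tool_pos"],o["tool_rot"],o["opening"])
for dx in(-.01,0,.01):print(dx,proj("side",pose([x,y,.045],[[.045+dx,0,z+.02],[-.045+dx,0,z+.02]])).round(1).tolist())
```

```text
[(np.int32(14), [309.2, 187.9], [305, 186, 9, 5])]
[ 0.53500174 -0.00498965  0.10013139] [1.79974777e+02 6.14048220e-02 2.33214352e+00] 0.029536952771869657
-0.01 [[314.9, 185.9], [343.9, 195.5]]
0 [[311.8, 184.8], [340.6, 194.4]]
0.01 [[308.7, 183.8], [337.3, 193.3]]
```

View pics/p2.png

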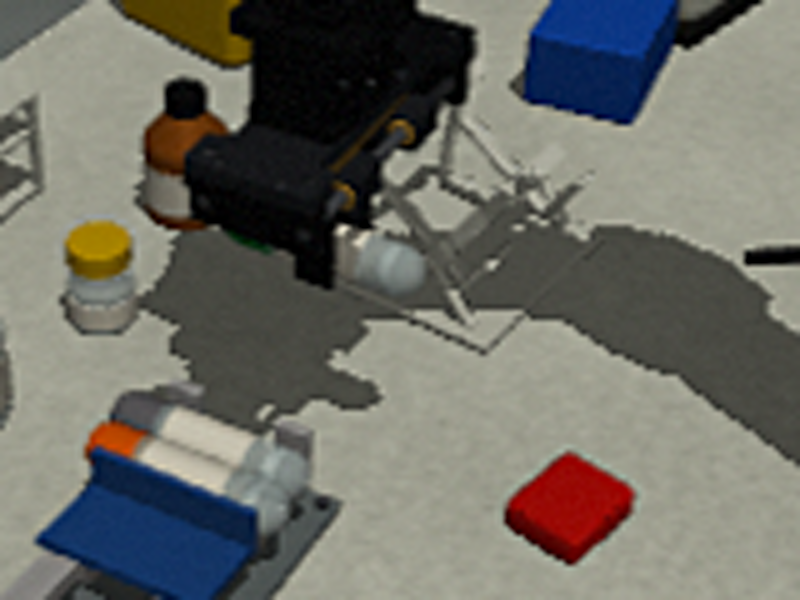

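{"name": "carry_out", "arguments": {"rows": [{"travel":[0.4,-3.8,0],"turn":-0.005,"jaw":1},{"travel":[0.4,-3.8,0],"turn":0,"jaw":1},{"travel":[0.4,-3.6,0],"turn":0,"jaw":1},{"travel":[0,0,0],"turn":0,"jaw":1},{"travel":[0,0,0],"turn":0,"jaw":1}]}}

```text
clock: 36.55
tool_pos: [0.5412, 0.1084, 0.0988]
tool_rot: [180.0, 0.2, 2.8]
force: [-0.9, -0.3, -1.8]
opening: 0.0294
grip_force: 30.0
```

{"name": "carry_out", "arguments": {"rows": [{"travel":[0,0,2],"turn":0,"jaw":1},{"travel":[0,0,1.5],"turn":0,"jaw":1},{"travel":[0,0,0.5],"turn":0,"jaw":1},{"travel":[0,0,0],"turn":0,"jaw":1},{"travel":[0,0,0],"turn":0,"jaw":1}]}}

```text
clock: 37.05
tool_pos: [0.5429, 0.1075, 0.0607]
tool_rot: [180.0, -0.0, 2.6]
force: [0.1, 0.6, -0.8]
opening: 0.0292
grip_force: 30.0
```

{"name": "carry_out", "arguments": {"rows": [{"travel":[0,0,0.4],"turn":0,"jaw":1},{"travel":[0,0,0.3],"turn":0,"jaw":1},{"travel":[0,0,0],"turn":0,"jaw":1}]}}

```text
clock: 37.35
tool_pos: [0.5425, 0.1077, 0.0535]
tool_rot: [180.0, 0.0, 2.7]
force: [-0.0, 0.1, -0.9]
opening: 0.0292
grip_force: 30.0
```

{"name": "carry_out", "arguments": {"rows": [{"travel":[0,0,0.1],"turn":0,"jaw":1},{"travel":[0,0,0.1],"turn":0,"jaw":1},{"travel":[0,0,0],"turn":0,"jaw":1}]}}

```text
clock: 37.65
tool_pos: [0.5426, 0.1078, 0.0516]
tool_rot: [180.0, 0.0, 2.7]
force: [0.2, -0.5, -1.1]
opening: 0.0291
grip_force: 30.0
```

{"name": "carry_out", "arguments": {"rows": [{"travel":[0,0,0.1],"turn":0,"jaw":1},{"travel":[0,0,0],"turn":0,"jaw":1}]}}

```text
clock: 37.85
tool_pos: [0.5426, 0.1078, 0.0505]
tool_rot: [180.0, 0.0, 2.7]
force: [0.1, -1.3, -0.6]
opening: 0.0292
grip_force: 30.0
```

{"name": "carry_out", "arguments": {"rows": [{"travel":[0,0,0.06],"turn":0,"jaw":1},{"travel":[0,0,0],"turn":0,"jaw":1}]}}

```text
clock: 38.05
tool_pos: [0.5427, 0.1078, 0.05]
tool_rot: [180.0, 0.0, 2.7]
force: [0.1, 0.6, -0.8]
opening: 0.0291
grip_force: 30.0
```

{"name": "carry_out", "arguments": {"rows": [{"travel":[0,0,0.05],"turn":0,"jaw":1},{"travel":[0,0,0],"turn":0,"jaw":1}]}}

```text
clock: 38.25
tool_pos: [0.5427, 0.1078, 0.0499]
tool_rot: [180.0, -0.0, 2.7]
force: [-1.5, -0.9, 2.5]
opening: 0.0294
grip_force: 32.0
```

{"name": "carry_out", "arguments": {"rows": [{"travel":[0,0,0.05],"turn":0,"jaw":1},{"travel":[0,0,0],"turn":0,"jaw":1}]}}

```text
clock: 38.45
tool_pos: [0.5427, 0.1079, 0.0498]
tool_rot: [180.0, -0.0, 2.7]
force: [-2.5, -1.3, 5.7]
opening: 0.0293
grip_force: 34.1
```

{"name": "carry_out", "arguments": {"rows": [{"travel":[0,0,-0.1],"turn":0,"jaw":0.64},{"travel":[0,0,0],"turn":0,"jaw":0.61},{"travel":[0,0,0],"turn":0,"jaw":0.58},{"travel":[0,0,0],"turn":0,"jaw":0.57}]}}

```text
clock: 38.85
tool_pos: [0.5427, 0.1079, 0.0499]
tool_rot: [-180.0, 0.0, 2.7]
force: [0.5, -0.7, -0.1]
opening: 0.0367
grip_force: 0.0
```

{"name": "carry_out", "arguments": {"rows": [{"travel":[0,0,-0.3],"turn":0,"jaw":0.55},{"travel":[0,0,-0.5],"turn":0,"jaw":0.52},{"travel":[0,0,-1],"turn":0,"jaw":0.5},{"travel":[0,0,-2],"turn":0,"jaw":0.5},{"travel":[0,0,-4],"turn":0,"jaw":0.5}]}}

```text
clock: 39.35
tool_pos: [0.5408, 0.1072, 0.1272]
tool_rot: [180.0, 0.3, 2.7]
force: [0.5, -0.2, -0.7]
opening: 0.0433
grip_force: 0.0
```

{"name": "carry_out", "arguments": {"rows": [{"travel":[0,4,-3],"turn":0,"jaw":0.5},{"travel":[0,4.5,-2],"turn":0,"jaw":0.5},{"travel":[0,4.5,0],"turn":0,"jaw":0.5},{"travel":[0,4.5,0],"turn":0,"jaw":0.5},{"travel":[0,0,0],"turn":0,"jaw":0.5}]}}

```text
clock: 39.85
tool_pos: [0.5509, -0.0756, 0.1789]
tool_rot: [179.7, -0.0, 2.0]
force: [0.1, -0.7, 0.6]
opening: 0.0433
grip_force: 0.0
```

Run:
```python
from h import *
im=camera("side");cv2.imwrite("pics/raw8.png",im)
print("green",blob("side",(45,80,20),(80,255,255),(240,180,330,260),im))
print("model",proj("side",pose([.5445,.1805,.045],[[.047,-.073,.069]])))
print("orange",blob("side",(4,150,60),(16,255,255),(240,190,360,300),im),"chock",blob("side",(100,120,20),(125,255,255),(245,205,328,290),im))
```

```text
green [(np.int32(99), [285.2, 219.1], [280, 214, 13, 12])]
model [[284.98131396 219.08354517]]
orange [(np.int32(49), [282.5, 227.4], [277, 225, 12, 6])] chock [(np.int32(820), [290.6, 246.2], [267, 230, 44, 33])]
```

Green cap is within a pixel of the model; the chock and orange tube haven't moved. Handing in.

```bash
python3 -c "
from workcell import *;print(sign_off())"
```

```text
the job is handed in; nothing more can be done
None
```

The job is handed in, with no verdict returned: the orange tube lies against the grey-capped one, the chock is tipped and pressed home (about 10.6 N at the wrist), and the green tube is in the groove. On the way, the orange tube slipped out of the fingers within about 2 cm of the bench while I was levelling it; I regrasped it, but did not measure its speed against the 0.5 m/s drop limit.

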